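Cap the sample jars and set the shaker

TASK

Screw a black cap fully home on every open sample jar standing in the bench shaker: start each cap by turning it backward (anticlockwise from above) until it drops into the thread, then turn it forward until it meets its stop. Once all the jars are capped, turn the shaker's dial to the three-dot mark; leave the jars in their pockets and do not disturb the other things on the bench.

Things in the scene. Friction and masses are not known exactly. Their poses are not given: they have to be found in the camera images.
- jar_a: white open sample jar, upright in a square pocket of the shaker that keeps it from turning (not every jar is there in every run). Square body 58 x 58 mm, 62 mm high; round neck 37 mm across, rim 89 mm above the underside; coarse right-hand thread, 47 mm across, of three equal starts 120 degrees apart. Origin: centre of the underside, z up
- jar_b: as jar_a. Each thread start has a gap 0.4 rad wide where a pin of the cap can drop in, then a channel falling 2.8 mm per rad clockwise to a stop. Where the starts lie differs from jar to jar, does not follow from the pose and is hard to see. A cap turned forward on top of the thread jams on the stops, riding high: back it off
- jar_c: as jar_a. A cap set on top of the thread and turned backward climbs about 3 mm per rad until, within 1.7 rad, it can drop about 7 mm into the gaps (if the grip holds it up, press it down lightly); it cannot be turned further back there. From there it goes forward 1.3 to 1.8 rad, down 4 to 5 mm, to the stops
- jar_d: as jar_a
- cap_a: black screw cap, 45 g, 35 mm high, lying open side down; fluted round head 56 mm across (23 to 35 mm above the origin; grip across it at any yaw) over a hollow skirt 54 mm across with three inward pins, whose angles do not follow from the pose. Any cap fits any jar; forward is clockwise from above. Origin: centre of the skirt's lower edge, z up
- cap_b: as cap_a. Height of the cap's origin above the jar's origin: 75 to 81 mm while it rests on top of the thread, about 72.5 mm once dropped into the gaps, 68 mm when fully home against the stops. About 1.2 mm of play sideways; the neck's rim is bevelled
- cap_c: as cap_a. The table lies at world z = 0 and the caps lie on it; there is a spare cap when fewer than four jars are there
- cap_d: as cap_a
- shaker: fixed low white bench shaker, 250 x 420 mm, top 42 mm above the table. Origin on the table below its middle, x away from the robot, y left. Four square pockets (60.4 mm inside, 4 mm walls, floor 45.5 mm and rim 69.5 mm above the table) at x = 60 mm, y = -142.5, -47.5, 47.5, 142.5 mm; one may be empty. The dial is at x = -85 mm, y = 0
- dial_grip (a point): point on the dial's axis, 63 mm above the table, at half height of its grey grip bar: 42 mm long, 12 mm wide, 26 mm high, top 74 mm above the table. At joint value q the bar lies along yaw 0.9 - q in the shaker's frame; a black line on its top marks the pointing end, which points away from the robot
- dial (a joint): the shaker's four-position selector, rad, growing clockwise from above; detents at 0 (one dot), 0.6 (two dots), 1.2 (three dots), 1.8 (four dots); starts at one or two dots. Let go near a detent it springs into it; about 0.1 N m to turn past one
- gear: a small white plastic gear, 36 mm across, 9 mm high; to be left alone; origin: centre of the underside
- flat_lid: a plain flat white disc lid, 38 mm across, 9 mm high (no use here); to be left alone; origin: centre of the underside
- squirt: a white bottle with a red cap, 64 mm across, 150 mm high; to be left alone; origin: centre of the underside
- air_can: a tall white can, 60 mm across, 170 mm high; to be left alone; origin: centre of the underside
- carton: a small cardboard box, 90 x 60 x 50 mm; to be left alone; origin: centre of the underside
- driver: a screwdriver lying down, 200 mm long; to be left alone; origin: centre of the underside
Not all that is in view belongs to the job. Leave any red or yellow look-alike of the jar_c alone. What is shaped like the cap_d but blue is not meant.

How it is judged:
By the outcome, as a careful person would: the job done as asked, in the order asked, and still so for the second after the job is handed in, with the robot touching nothing.
Of jar_a, jar_b, jar_c, jar_d only 3 to 4 are there at a start; the rules pass over those that are not, and their reading is None.
At some moment in a run one of cap_a, cap_b, cap_c, cap_d may be knocked a few centimetres aside while the robot is not near it.
It also fails if it takes over 210 s, if anything falls off the work surface, if the arm or the gripper's body presses on something with over 40 N, if the wrist force passes 120 N, or if a joint passes its speed limit or range.

ROBOT

A 7-joint arm with a two-finger parallel gripper is mounted at the origin on the work surface. World frame = base frame: x ahead of the robot, y to its left, z up, the work surface at z = 0. Lengths are in m, angles in rad, forces in N, time in s.
With the tool pointing down it reaches from about 0.425 to 0.95 m from the base axis. Payload 16.7 kg.
Tool frame: the origin (TCP) lies at the very end of the fingers, on their centre line; the grasp point (between the pads) lies 19 mm behind it; y points along the fingers, z is the direction in which the jaws open and shut, and the axes are right-handed (so a half turn about y gives the same grasp; the last joint's range is limited). The gripper opens to 94 mm and grips with 3 to 60 N. Pads are 16 mm wide; open, the fingers measure 119 mm over their backs; the gripper's body (75 mm by 177 mm) begins 78 mm behind the grasp point.
Start: joints at [-1.327, 0.426, 0.074, 1.606, -0.034, 1.111, -0.067], TCP at [0.258, 0.624, 0.205] pointing down, gripper open.
Joint ranges: [-2.85, 2.85], [-0.5, 2.14], [-1.23, 1.37], [0.21, 2.46], [-1.02, 4.16], [0.16, 2.05], [-2.73, 2.73]. Speed limits (rad/s): [1.89, 1.89, 2.39, 2.39, 3.01, 3.01, 3.01].

INTERFACE

Orientations are given as [roll, pitch, yaw] about the fixed x, y, z axes, in that order (R = Rz(yaw) Ry(pitch) Rx(roll)).
In Python, from bench import arm gives the robot as it stands.
- The arm moves only by the tool drive_tool, never from a script. Its argument "rows" is a list of rows, each an object of numbers: "tx", "ty", "tz": the shift along the tool's x, y, z in mm; "wx", "wy", "wz": the turn, a rotation vector about the tool's x, y, z in degrees. In form: [{"tx": .., "ty": .., "tz": .., "wx": .., "wy": .., "wz": ..}, ...]. A call has 1 to 20 rows; each row is the pose to reach, as a shift and turn from the pose measured when the call began, along the tool's axes at that moment; what a row does not reach only later rows make up. A row lasts 1/10 s, in which the tool goes at most 50 mm and 8.59 degrees, less where a joint would pass 70% of its speed; a pose out of reach is approached as far as the arm can. A call with a gripper value outside its range is refused whole. "fingers" is the finger opening in mm, from 0 to 94, set as the call begins (left out, the last holds). The fingers move at their own pace and stop on an object; "force" is the grip in N (left out, the last holds). Time passes only in rows, so rows that repeat a pose let the fingers close. It gives the time, the measured TCP pose, the force and the opening at its end, in the units of the state.
- arm.state(): the state, without advancing time (a new reading comes with each control period).
- arm.capture(name): name is "side" or "top"; returns the picture (480x640x3 uint8, red, green, blue); there is no depth.
- arm.camera_model(name): a dict with "intrinsics" (3x3 intrinsics, pixels), "rvec" (rotation vector, rad) and "tvec" (3), from world to camera coordinates, as OpenCV has them. Camera axes: x right, y down, z forward; pixel columns grow to the right and rows downward; lengths in m; the calibration is good to about 2 mm. A picture is of the moment at which its call begins. camera_model takes no time and is no camera call.
- arm.finish_job(): hands the job in, once; it reports no verdict.
The state is a dict: "t": time; "qpos": joint angles; "qvel": joint speeds; "joint_efforts": joint torques, N m; "tool_pos": TCP position; "orientation": TCP orientation; "contact_force": force on the tool from outside, world axes, zero at the start; "torque": the same for the moment, N m; "finger_gap": finger opening in m.
Only numpy, scipy, OpenCV 4.12 (cv2) and the standard library are available. Lean on these libraries where they do the work, as an engineer would, in place of code of your own. Each camera call takes 0.05 s, during which the arm holds its last target. There are 200 camera calls.

## Working session

There is one attempt and no reset: what is moved stays moved. The work goes in short steps, Python scripts to look and compute and a tool call to move; the robot and the scene stay as the last step left them, time stands still between calls to the robot, and variables do not carry over. Pictures are saved under pics/ and viewed, about 12 in all and at most 16, crops included, and the job is handed in when it is done.

Besides the shell and the picture viewer there is one more tool, called after ">>>" by a JSON object that holds its "name" and its "arguments". drive_tool: Moves the arm, as the interface text tells. Its arguments: {"type":"object","properties":{"rows":{"type":"array","items":{"type":"object","properties":{"tx":{"type":"number"},"ty":{"type":"number"},"tz":{"type":"number"},"wx":{"type":"number"},"wy":{"type":"number"},"wz":{"type":"number"}}}},"fingers":{"type":"number"},"force":{"type":"number"}},"required":["rows"]}

```bash
mkdir -p pics; ls
python3 - <<'E'
from bench import arm
import cv2
print(arm.state())
for n in("top","side"):
    cv2.imwrite(f"pics/{n}0.png",arm.capture(n)[:,:,::-1]); print(n,arm.camera_model(n))
E
```

```text
pics
{'t': 0.0, 'qpos': array([-1.32749814,  0.42669571,  0.07384186,  1.60657901, -0.03412925,
        1.11077635, -0.06709523]), 'qvel': array([ 3.09544822e-03, -1.70085978e-03, -1.07592432e-04, -1.07601975e-03,
       -9.24188777e-06,  1.25551105e-03, -1.00114673e-04]), 'joint_efforts': array([ 3.40548235e-03, -9.35822082e+01,  3.66888799e+00, -4.54185748e+01,
       -4.85597597e-02,  2.08096165e-02,  8.60469618e-05]), 'tool_pos': array([0.258227  , 0.62320524, 0.20481189]), 'orientation': array([-1.57199468e+00, -5.60875047e-05, -3.92828969e-01]), 'contact_force': array([ 0.55345388,  0.30805347, -0.53339209]), 'torque': array([ 0.04209404, -0.00548309, -0.00164006]), 'finger_gap': 0.09416402186343788}
top {'intrinsics': array([[621.06946896,   0.        , 322.79799625],
       [  0.        , 621.06946896, 243.08046093],
       [  0.        ,   0.        ,   1.        ]]), 'rvec': array([ 2.19037987, -2.13666623,  0.15410874]), 'tvec': array([0.03475712, 0.52854884, 1.31989461])}
side {'intrinsics': array([[481.30507867,   0.        , 314.82966722],
       [  0.        , 481.30507867, 245.91433539],
       [  0.        ,   0.        ,   1.        ]]), 'rvec': array([ 2.3911127 , -0.45131763,  0.19125092]), 'tvec': array([-0.48518137,  0.24257191,  1.1758042 ])}
```

View pics/top0.png

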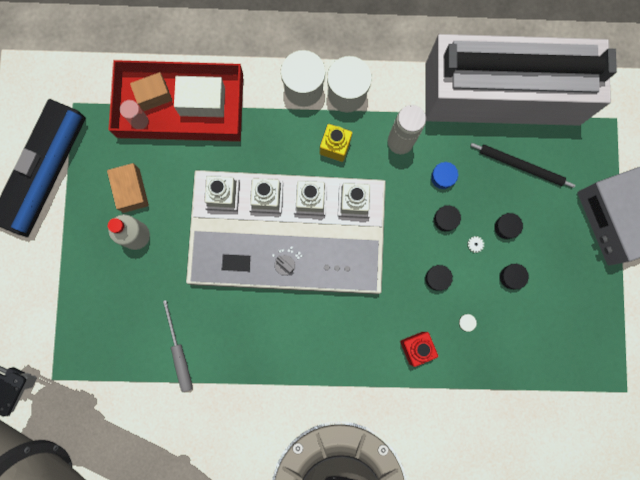

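View pics/side0.png

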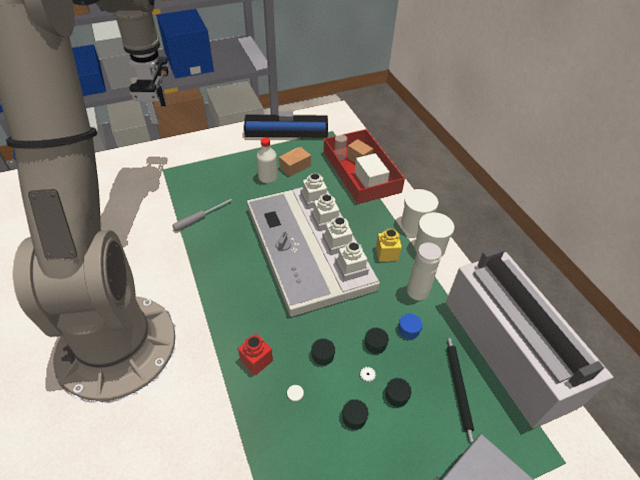

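Four white jars stand in the pockets (top view, openings at about (218,187), (264,190), (310,192), (356,194)). There are four black caps at (447,218), (509,226), (439,278) and (514,277). The blue cap at (445,175) and the red and yellow jars are not meant. Next I measure them.

```bash
cat > h.py <<'E'
import numpy as np, cv2
from bench import arm
from scipy.optimize import least_squares
from scipy.spatial.transform import Rotation as R
def cam(n):
    m=arm.camera_model(n); return m["intrinsics"],cv2.Rodrigues(m["rvec"])[0],np.array(m["tvec"])
def proj(n,P):
    K,r,t=cam(n); p=(np.atleast_2d(P)@r.T+t)@K.T; return p[:,:2]/p[:,2:]
def back(n,uv,z):
    K,r,t=cam(n); d=r.T@np.linalg.solve(K,[*uv,1]); c=-r.T@t; return c+d*(z-c[2])/d[2]
def cyl(x,y,z0=0.):
    a=np.linspace(0,2*np.pi,48); 
    return np.concatenate([np.c_[x+rr*np.cos(a),y+rr*np.sin(a),0*a+z0+z] for rr,z in((.027,0),(.028,.023),(.028,.035))])
def hullc(n,x,y,z0=0.):
    h=cv2.convexHull(proj(n,cyl(x,y,z0)).astype(np.float32)); m=cv2.moments(h)
    return np.array([m["m10"],m["m01"]])/m["m00"],m["m00"]
def blobs(img,th=50,lo=150,hi=900):
    m=(img.max(2)<th).astype(np.uint8)
    n,l,s,c=cv2.connectedComponentsWithStats(m)
    return [(c[i],s[i]) for i in range(1,n) if lo<s[i][4]<hi]
def caps(n,img,th=50):
    out=[]
    for c,s in blobs(img,th):
        g=back(n,c,.018)
        if not(.3<g[0]<1.0 and -.6<g[1]<-.1) : continue
        f=least_squares(lambda p:hullc(n,*p)[0]-c,g[:2])
        out.append((np.round(f.x,4),s[4],round(hullc(n,*f.x)[1]),np.round(c,1)))
    return out
def go(x,y,z,yaw):
    "shift mm & turn deg in tool axes from the present pose to TCP x,y,z, tool down at yaw"
    s=arm.state(); A=R.from_euler("xyz",s["orientation"]); B=R.from_euler("xyz",[-np.pi/2,0,yaw])
    t=A.inv().apply(np.array([x,y,z])-s["tool_pos"])*1e3; w=(A.inv()*B).as_rotvec(degrees=True)
    print("t",np.round(t,1),"w",np.round(w,1),"q7",round(s["qpos"][6],2),"T",round(s["t"],1))
E
python3 - <<'E'
from h import *
for n in("top","side"):
    im=cv2.imread(f"pics/{n}0.png")[:,:,::-1]
    print(n)
    for c in caps(n,im): print(*c)
    for c,s in blobs(im,60,40,400):
        g=back(n,c,.1345)
        if .45<g[0]<.85 and -.3<g[1]<.3: print("dark",c.round(1),s,g.round(4))
im=cv2.imread("pics/top0.png")
cv2.imwrite("pics/c1.png",cv2.resize(im[160:300,180:390],None,fx=3.8,fy=3.8,interpolation=cv2.INTER_CUBIC))
cv2.imwrite("pics/c2.png",cv2.resize(im[160:310,400:560],None,fx=3.8,fy=3.8,interpolation=cv2.INTER_CUBIC))
E
```

```text
top
[ 0.7174 -0.3964] 831 616 [522.3 165.1]
[ 0.616  -0.5641] 329 656 [597.8 211.6]
[ 0.5767 -0.365 ] 390 611 [509.3 226.6]
[ 0.4655 -0.3748] 441 622 [514.6 276.8]
dark [336.5 134.9] [332 130  10  11  83] [0.7398 0.0265 0.1345]
dark [216.9 186.1] [212 181  11  11  98] [0.6256 0.2672 0.1345]
dark [235.3 262.6] [223 255  27  16 286] [0.4708 0.2235 0.1345]
side
[ 0.7125 -0.4105] 717 634 [459.6 390. ]
dark [272.  219.1] [265 212  16  15 148] [0.4557 0.1459 0.1345]
```

View pics/c1.png

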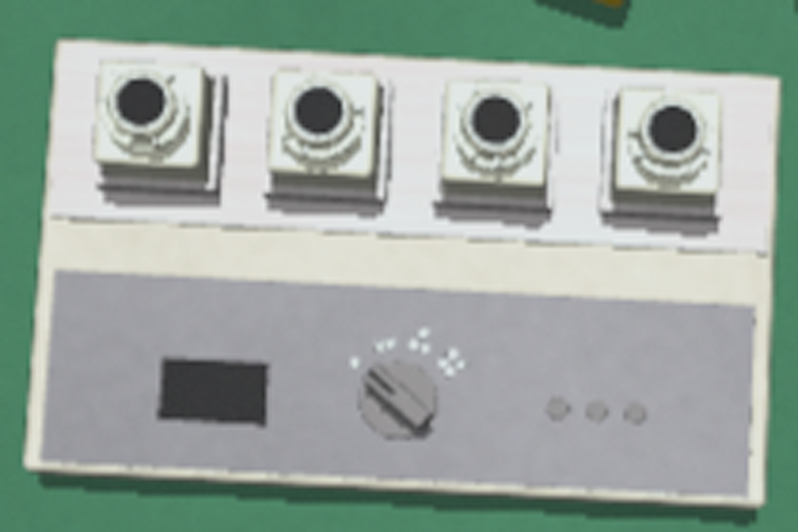

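View pics/c2.png

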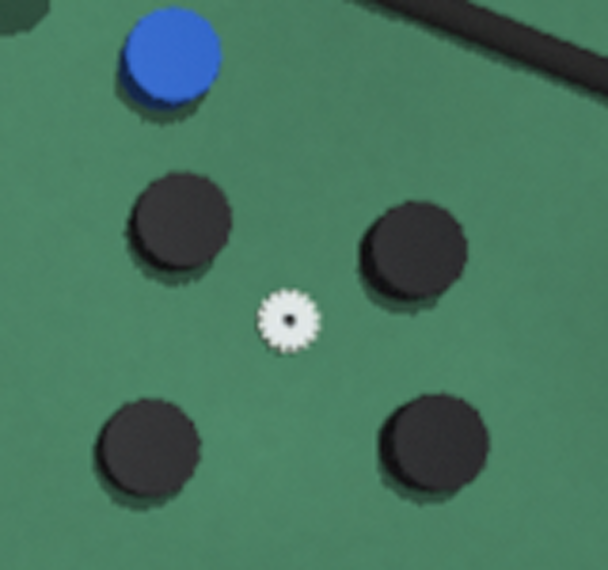

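Crop c1 shows four open white jars and the dial pointing at one dot. Crop c2 shows four black caps around the gear, with the blue one apart. Next I tighten the segmentation.

```bash
python3 - <<'E'
import re
s=open('h.py').read()
s=s.replace("m=(img.max(2)<th).astype(np.uint8)","im=img.astype(int); m=((im.max(2)<th)&(im.max(2)-im.min(2)<16)).astype(np.uint8)")
s=s.replace("th=50","th=85")
open('h.py','w').write(s)
E
python3 - <<'E'
from h import *
for n in("top","side"):
    im=cv2.imread(f"pics/{n}0.png")[:,:,::-1]
    print(n)
    for c in caps(n,im): print(*c)
    for c,s in blobs(im,85,40,400):
        g=back(n,c,.1345)
        if .45<g[0]<.85 and -.3<g[1]<.3: print("dark",c.round(1),s,g.round(4))
im=cv2.imread("pics/top0.png").astype(int)
# shaker outline: top plane z=.042
m=((im.max(2)-im.min(2)<40)&(im.max(2)>110)).astype(np.uint8)
n,l,s,c=cv2.connectedComponentsWithStats(m); k=l[250,200] or l[225,290]
q=cv2.approxPolyDP(cv2.convexHull(np.argwhere(l==k)[:,::-1].astype(np.float32)),8,True)[:,0]
print(s[k],q,[back("top",u,.042).round(4) for u in q])
E
```

```text
top
[ 0.8943 -0.4101] 173 621 [526.9  89.8]
[ 0.7175 -0.3968] 825 616 [522.4 165.1]
[ 0.5918 -0.226 ] 530 581 [446.9 218.2]
[ 0.5781 -0.3628] 558 611 [508.3 225.9]
[ 0.459 -0.207] 534 579 [438.5 277.8]
[ 0.4664 -0.3731] 569 621 [513.7 276.4]
dark [336.4 134.9] [332 130  10  11  86] [0.7399 0.0267 0.1345]
dark [216.5 186.2] [211 181  12  12 111] [0.6255 0.2679 0.1345]
dark [263.5 188.9] [258 184  12  11 104] [0.6226 0.1725 0.1345]
dark [310.  191.1] [305 186  11  11 103] [0.6204 0.0779 0.1345]
dark [356.7 193.6] [351 188  12  12 108] [ 0.6179 -0.0173  0.1345]
side
[ 0.9357 -0.3333] 251 543 [518.8 331.6]
[ 0.5919 -0.2267] 474 522 [375.8 340.4]
[ 0.4594 -0.2077] 488 537 [322.6 351.5]
[ 0.7141 -0.4082] 796 631 [459.6 388.9]
[ 0.5788 -0.3633] 552 617 [397.7 391.9]
[ 0.4667 -0.3738] 583 650 [354.6 413.8]
dark [272.1 219.1] [265 212  16  16 166] [0.4559 0.146  0.1345]
dark [353.4 246.1] [349 243  10   7  48] [ 0.6182 -0.018   0.1345]
[  186   170   200   124 20581] [[385. 180.]
 [380. 293.]
 [186. 282.]
 [195. 170.]] [array([ 0.6695, -0.0853,  0.042 ]), array([ 0.4216, -0.0773,  0.042 ]), array([0.4349, 0.3385, 0.042 ]), array([0.6803, 0.3314, 0.042 ])]
```

Run:
```python
from h import *
print("body",back("top",(219.7,189.7),.1075),"dial",back("top",(284.7,265.3),.06), "cams",[(-cam(n)[1].T@cam(n)[2]).round(3) for n in("top","side")])
side=cv2.imread("pics/side0.png"); print("side dark")
for c,s in blobs(side[:,:,::-1],110,20,300):
    g=back("side",c,.1345)
    if .55<g[0]<.7 and -.3<g[1]<.3: print(c.round(1),s,g.round(4))
J=[(.6255,.2679),(.6226,.1725),(.6204,.0779),(.6179,-.0173)]
S=cv2.resize(side[165:320,235:400],None,fx=3.8,fy=3.8,interpolation=cv2.INTER_CUBIC)
top=cv2.imread("pics/top0.png")
T=cv2.resize(top[160:300,180:390],None,fx=3.8,fy=3.8,interpolation=cv2.INTER_CUBIC)
a=np.linspace(0,2*np.pi,60); p=-.0266
for n,I,o in(("top",T,(180,160)),("side",S,(235,165))):
    for x,y in J:
        for r,z,col in((.0185,.1345,(0,0,255)),):
            q=proj(n,np.c_[x+r*np.cos(a),y+r*np.sin(a),0*a+z]); cv2.polylines(I,[((q-o+.5)*3.8).astype(int)],True,col,1)
        b=np.array([(1,1),(-1,1),(-1,-1),(1,-1)])*.029@np.array([[np.cos(p),np.sin(p)],[-np.sin(p),np.cos(p)]])
        q=proj(n,np.c_[b+[x,y],np.full(4,.1075)]); cv2.polylines(I,[((q-o+.5)*3.8).astype(int)],True,(255,0,0),1)
cv2.imwrite("pics/o1.png",np.hstack([cv2.resize(T,(500,333)),cv2.resize(S,(300,333*1))]))
cv2.imwrite("pics/o2.png",S); cv2.imwrite("pics/o1.png",T)
```

```text
body [0.62407447 0.26538102 0.1075    ] dial [0.4744703  0.12798764 0.06      ] cams [array([0.357, 0.067, 1.375]), array([ 0.217, -0.721,  1.053])]
side dark
[314.6 176.1] [311 174   8   5  35] [0.6258 0.2676 0.1345]
[304.  199.3] [301 191   7  17  30] [0.5623 0.1873 0.1345]
[326.4 197.6] [323 195   8   6  40] [0.6229 0.1715 0.1345]
[314.9 220.7] [312 213   7  16  31] [0.5601 0.1001 0.1345]
[339.3 220.6] [335 218   9   6  44] [0.621  0.0774 0.1345]
[326.7 244. ] [323 234   9  20  42] [0.5576 0.0126 0.1345]
[353.4 246.1] [349 243  10   7  54] [ 0.6182 -0.0179  0.1345]
[339.5 269.1] [335 260  10  19  44] [ 0.5554 -0.0734  0.1345]
[409.4 281.5] [407 267   7  30  44] [ 0.6964 -0.168   0.1345]
```

View pics/o1.png

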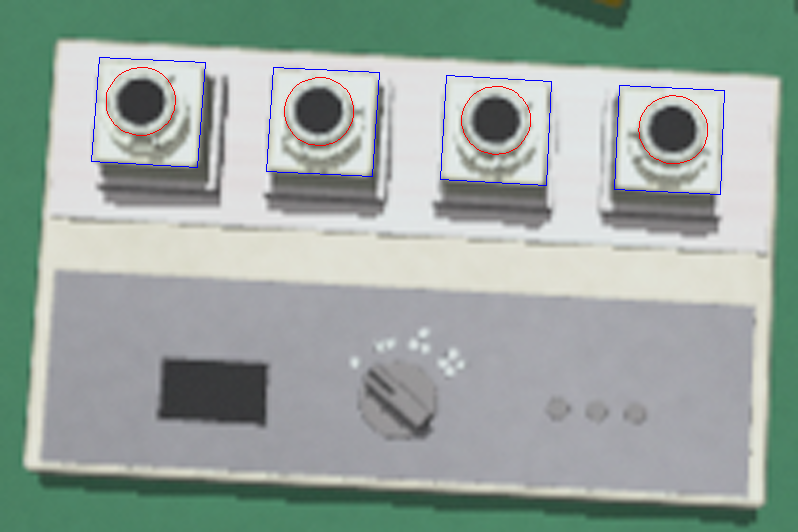

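View pics/o2.png

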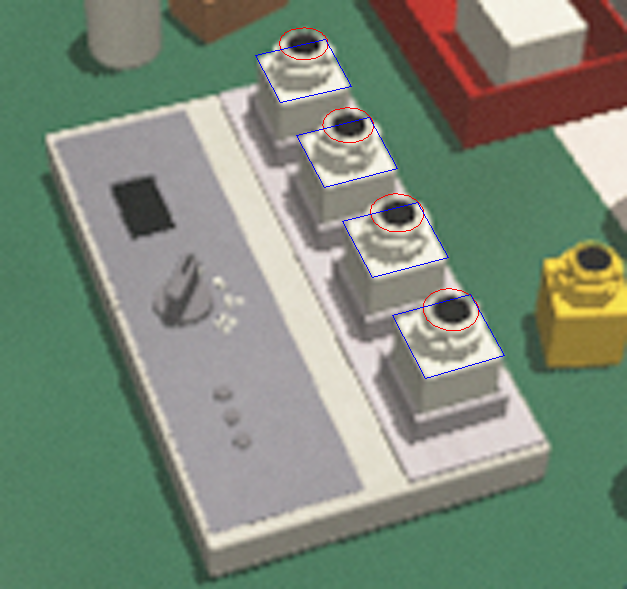

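Run:
```python
from h import *
go(.5919,-.2265,.12,-1.936)
```

```text
t [ 633.5   85.7 -657.1] w [ 0.  88.4  0.1] q7 -0.07 T 0.1
```

>>> {"name": "drive_tool", "arguments": {"rows": [{"tx":633.5,"ty":85,"tz":-657,"wy":88.4},{"tx":633.5,"ty":85,"tz":-657,"wy":88.4},{"tx":633.5,"ty":85,"tz":-657,"wy":88.4},{"tx":633.5,"ty":85,"tz":-657,"wy":88.4},{"tx":633.5,"ty":85,"tz":-657,"wy":88.4},{"tx":633.5,"ty":85,"tz":-657,"wy":88.4},{"tx":633.5,"ty":85,"tz":-657,"wy":88.4},{"tx":633.5,"ty":85,"tz":-657,"wy":88.4},{"tx":633.5,"ty":85,"tz":-657,"wy":88.4},{"tx":633.5,"ty":85,"tz":-657,"wy":88.4},{"tx":633.5,"ty":85,"tz":-657,"wy":88.4},{"tx":633.5,"ty":85,"tz":-657,"wy":88.4},{"tx":633.5,"ty":85,"tz":-657,"wy":88.4},{"tx":633.5,"ty":85,"tz":-657,"wy":88.4},{"tx":633.5,"ty":85,"tz":-657,"wy":88.4},{"tx":633.5,"ty":85,"tz":-657,"wy":88.4},{"tx":633.5,"ty":85,"tz":-657,"wy":88.4},{"tx":633.5,"ty":85,"tz":-657,"wy":88.4},{"tx":633.5,"ty":85,"tz":-657,"wy":88.4},{"tx":633.5,"ty":85,"tz":-657,"wy":88.4}], "fingers": 80}}

```text
validation failed for argument at $.ro...
```

>>> {"name": "drive_tool", "arguments": {"rows": [{"tx":35,"ty":5,"tz":-35,"wx":0,"wy":8,"wz":0}], "fingers": 80}}

```text
t: 0.2
tool_pos: [0.2736, 0.5814, 0.1992]
orientation: [-1.571, 0.002, -0.526]
contact_force: [1.0, -0.1, -0.8]
finger_gap: 0.0891
```

Run:
```python
from h import *
go(.5919,-.2265,.12,-1.936)
```

```text
t [ 681.1   78.2 -538.7] w [ 0.1 80.8 -0.1] q7 -0.15 T 0.2
```

>>> {"name": "drive_tool", "arguments": {"rows": [{"tx":681,"ty":78,"tz":-539,"wx":0,"wy":81,"wz":0},{"tx":681,"ty":78,"tz":-539,"wx":0,"wy":81,"wz":0},{"tx":681,"ty":78,"tz":-539,"wx":0,"wy":81,"wz":0},{"tx":681,"ty":78,"tz":-539,"wx":0,"wy":81,"wz":0},{"tx":681,"ty":78,"tz":-539,"wx":0,"wy":81,"wz":0},{"tx":681,"ty":78,"tz":-539,"wx":0,"wy":81,"wz":0},{"tx":681,"ty":78,"tz":-539,"wx":0,"wy":81,"wz":0},{"tx":681,"ty":78,"tz":-539,"wx":0,"wy":81,"wz":0},{"tx":681,"ty":78,"tz":-539,"wx":0,"wy":81,"wz":0},{"tx":681,"ty":78,"tz":-539,"wx":0,"wy":81,"wz":0},{"tx":681,"ty":78,"tz":-539,"wx":0,"wy":81,"wz":0},{"tx":681,"ty":78,"tz":-539,"wx":0,"wy":81,"wz":0},{"tx":681,"ty":78,"tz":-539,"wx":0,"wy":81,"wz":0},{"tx":681,"ty":78,"tz":-539,"wx":0,"wy":81,"wz":0},{"tx":681,"ty":78,"tz":-539,"wx":0,"wy":81,"wz":0},{"tx":681,"ty":78,"tz":-539,"wx":0,"wy":81,"wz":0},{"tx":681,"ty":78,"tz":-539,"wx":0,"wy":81,"wz":0},{"tx":681,"ty":78,"tz":-539,"wx":0,"wy":81,"wz":0},{"tx":681,"ty":78,"tz":-539,"wx":0,"wy":81,"wz":0},{"tx":681,"ty":78,"tz":-539,"wx":0,"wy":81,"wz":0}], "fingers": 80}}

```text
t: 2.2
tool_pos: [0.5912, -0.2265, 0.1197]
orientation: [-1.574, -0.0, -1.94]
contact_force: [-1.0, -0.3, 0.7]
finger_gap: 0.08
```

>>> {"name": "drive_tool", "arguments": {"rows": [{"tx":0,"ty":40,"tz":0.5,"wx":0,"wy":0,"wz":0},{"tx":0,"ty":80,"tz":0.5,"wx":0,"wy":0,"wz":0},{"tx":0,"ty":100,"tz":0.5,"wx":0,"wy":0,"wz":0},{"tx":0,"ty":109,"tz":0.5,"wx":0,"wy":0,"wz":0},{"tx":0,"ty":109,"tz":0.5,"wx":0,"wy":0,"wz":0}]}}

```text
t: 2.7
tool_pos: [0.591, -0.2253, 0.0102]
orientation: [-1.575, -0.0, -1.939]
contact_force: [-0.3, 0.5, 0.1]
finger_gap: 0.0797
```

>>> {"name": "drive_tool", "arguments": {"rows": [{"tx":0,"ty":0,"tz":0,"wx":0,"wy":0,"wz":0},{"tx":0,"ty":0,"tz":0,"wx":0,"wy":0,"wz":0},{"tx":0,"ty":0,"tz":0,"wx":0,"wy":0,"wz":0},{"tx":0,"ty":0,"tz":0,"wx":0,"wy":0,"wz":0},{"tx":0,"ty":0,"tz":0,"wx":0,"wy":0,"wz":0}], "fingers": 45, "force": 25}}

```text
t: 3.2
tool_pos: [0.5915, -0.2253, 0.011]
orientation: [-1.574, 0.0, -1.939]
contact_force: [-1.8, 2.0, 8.6]
finger_gap: 0.0554
```

>>> {"name": "drive_tool", "arguments": {"rows": [{"tx":0,"ty":-50,"tz":0,"wx":0,"wy":0,"wz":0},{"tx":0,"ty":-100,"tz":0,"wx":0,"wy":0,"wz":0},{"tx":0,"ty":-150,"tz":0,"wx":0,"wy":0,"wz":0},{"tx":0,"ty":-200,"tz":0,"wx":0,"wy":0,"wz":0}]}}

```text
t: 3.6
tool_pos: [0.5916, -0.2258, 0.2125]
orientation: [-1.574, 0.0, -1.94]
contact_force: [1.6, 1.1, -1.2]
finger_gap: 0.0552
```

Run:
```python
from h import *
for n in("top","side"):
    for c in caps(n,arm.capture(n)): print(n,*c)
go(.6181,-.0174,.165,-1.57)
```

```text
top [ 0.8934 -0.4098] 183 621 [526.8  90.2]
top [ 0.8428 -0.5209] 829 639 [575.7 112.9]
side [ 0.9357 -0.3296] 255 541 [517.9 330.5]
side [ 0.4593 -0.2077] 498 537 [322.6 351.5]
side [ 0.7141 -0.4083] 787 631 [459.7 388.9]
side [ 0.5786 -0.3635] 556 617 [397.6 392. ]
side [ 0.4668 -0.3739] 585 650 [354.6 413.9]
t [-204.1   52.2  -54.1] w [ -0.4 -21.2  -0.1] q7 0.16 T 3.7
```

>>> {"name": "drive_tool", "arguments": {"rows": [{"tx":-41,"ty":0,"tz":-11,"wx":0,"wy":-5,"wz":0},{"tx":-82,"ty":0,"tz":-22,"wx":0,"wy":-10,"wz":0},{"tx":-123,"ty":0,"tz":-33,"wx":0,"wy":-15,"wz":0},{"tx":-164,"ty":10,"tz":-44,"wx":-0.4,"wy":-21,"wz":0},{"tx":-205,"ty":30,"tz":-54,"wx":-0.4,"wy":-21,"wz":0},{"tx":-205,"ty":47,"tz":-54,"wx":-0.4,"wy":-21,"wz":0},{"tx":-205,"ty":47,"tz":-54,"wx":-0.4,"wy":-21,"wz":0}]}}

```text
t: 4.4
tool_pos: [0.6172, -0.0153, 0.1682]
orientation: [-1.575, 0.001, -1.571]
contact_force: [-0.2, -0.1, 0.6]
finger_gap: 0.0553
```

Run:
```python
from h import *
go(.6181,-.0165,.165,-1.57)
im=arm.capture("side"); im2=arm.capture("top")
S=cv2.resize(im[160:330,250:450],None,fx=3,fy=3,interpolation=cv2.INTER_CUBIC)[:,:,::-1]
cv2.imwrite("pics/p1.png",S)
```

```text
t [1.2 3.2 0.9] w [ 0.2 -0.1 -0. ] q7 0.14 T 4.4
```

View pics/p1.png

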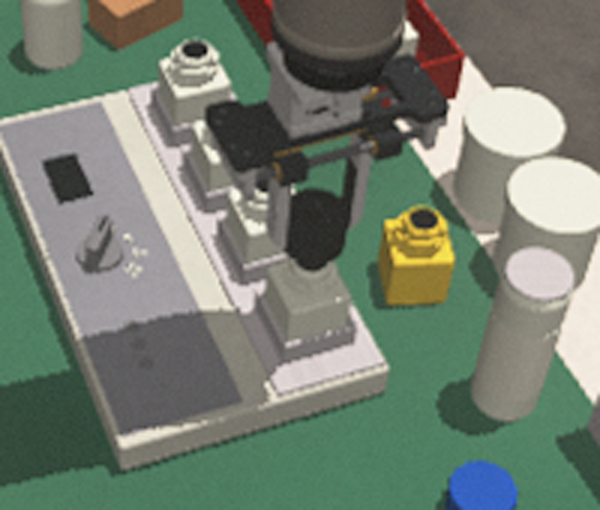

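The picture shows the gripped cap above the rightmost jar, well aligned. I descend.

>>> {"name": "drive_tool", "arguments": {"rows": [{"tx":1.2,"ty":10,"tz":0.9,"wx":0,"wy":0,"wz":0},{"tx":1.2,"ty":20,"tz":0.9,"wx":0,"wy":0,"wz":0},{"tx":1.2,"ty":26,"tz":0.9,"wx":0,"wy":0,"wz":0},{"tx":1.2,"ty":30,"tz":0.9,"wx":0,"wy":0,"wz":0},{"tx":1.2,"ty":33,"tz":0.9,"wx":0,"wy":0,"wz":0},{"tx":1.2,"ty":33,"tz":0.9,"wx":0,"wy":0,"wz":0}]}}

```text
t: 5.1
tool_pos: [0.619, -0.0189, 0.1373]
orientation: [-1.572, 0.001, -1.575]
contact_force: [-0.4, 0.7, -2.3]
finger_gap: 0.0555
```

>>> {"name": "drive_tool", "arguments": {"rows": [{"tx":0,"ty":0,"tz":0,"wx":0,"wy":0,"wz":0},{"tx":0,"ty":2,"tz":0,"wx":0,"wy":0,"wz":0},{"tx":0,"ty":3,"tz":0,"wx":0,"wy":0,"wz":0},{"tx":0,"ty":3,"tz":0,"wx":0,"wy":0,"wz":0}]}}

```text
t: 5.5
tool_pos: [0.6189, -0.0187, 0.1342]
orientation: [-1.572, 0.001, -1.575]
contact_force: [-3.0, 1.4, 1.0]
finger_gap: 0.0554
```

>>> {"name": "drive_tool", "arguments": {"rows": [{"tx":0,"ty":0,"tz":0,"wx":0,"wy":0,"wz":0}]}}

```text
t: 5.6
tool_pos: [0.6189, -0.0186, 0.1342]
orientation: [-1.572, 0.001, -1.574]
contact_force: [-0.4, 1.2, 0.1]
finger_gap: 0.0553
```

>>> {"name": "drive_tool", "arguments": {"rows": [{"tx":0,"ty":2,"tz":0,"wx":0,"wy":0,"wz":0},{"tx":0,"ty":2,"tz":0,"wx":0,"wy":0,"wz":0}]}}

```text
t: 5.8
tool_pos: [0.6193, -0.0188, 0.1329]
orientation: [-1.571, 0.001, -1.575]
contact_force: [-3.6, -0.4, 9.9]
finger_gap: 0.0557
```

>>> {"name": "drive_tool", "arguments": {"rows": [{"tx":0,"ty":1.5,"tz":0,"wx":0,"wy":0,"wz":0},{"tx":0,"ty":1.5,"tz":0,"wx":0,"wy":0,"wz":0}]}}

```text
t: 6.0
tool_pos: [0.6196, -0.019, 0.1325]
orientation: [-1.571, 0.002, -1.575]
contact_force: [-7.1, -0.0, 17.7]
finger_gap: 0.0551
```

>>> {"name": "drive_tool", "arguments": {"rows": [{"tx":0,"ty":0.5,"tz":-1,"wx":0,"wy":-8,"wz":0},{"tx":0,"ty":0.2,"tz":-1,"wx":0,"wy":-16,"wz":0},{"tx":0,"ty":-0.2,"tz":-1,"wx":0,"wy":-24,"wz":0},{"tx":0,"ty":-0.5,"tz":-1,"wx":0,"wy":-24,"wz":0}]}}

```text
t: 6.4
tool_pos: [0.6192, -0.0193, 0.1339]
orientation: [-1.568, 0.001, -1.151]
contact_force: [-0.5, 0.5, 6.4]
finger_gap: 0.0557
```

>>> {"name": "drive_tool", "arguments": {"rows": [{"tx":0,"ty":0.5,"tz":0,"wx":0,"wy":-8,"wz":0},{"tx":0,"ty":0.2,"tz":0,"wx":0,"wy":-16,"wz":0},{"tx":0,"ty":-0.2,"tz":0,"wx":0,"wy":-24,"wz":0},{"tx":0,"ty":-0.2,"tz":0,"wx":0,"wy":-24,"wz":0}]}}

```text
t: 6.8
tool_pos: [0.6193, -0.0192, 0.1343]
orientation: [-1.568, -0.0, -0.729]
contact_force: [-0.1, 1.9, 1.6]
finger_gap: 0.0554
```

>>> {"name": "drive_tool", "arguments": {"rows": [{"tx":0,"ty":0.5,"tz":0,"wx":0,"wy":-8,"wz":0},{"tx":0,"ty":0.2,"tz":0,"wx":0,"wy":-16,"wz":0},{"tx":0,"ty":0.2,"tz":0,"wx":0,"wy":-16,"wz":0}]}}

```text
t: 7.1
tool_pos: [0.6192, -0.0194, 0.134]
orientation: [-1.568, -0.001, -0.452]
contact_force: [-1.3, 1.5, -0.6]
finger_gap: 0.0558
```

>>> {"name": "drive_tool", "arguments": {"rows": [{"tx":0,"ty":1.5,"tz":0,"wx":0,"wy":0,"wz":0},{"tx":0,"ty":3,"tz":0,"wx":0,"wy":0,"wz":0},{"tx":0,"ty":3,"tz":0,"wx":0,"wy":0,"wz":0}]}}

```text
t: 7.4
tool_pos: [0.619, -0.0193, 0.1306]
orientation: [-1.568, -0.0, -0.454]
contact_force: [-0.9, 2.1, 0.7]
finger_gap: 0.0549
```

>>> {"name": "drive_tool", "arguments": {"rows": [{"tx":0,"ty":1.5,"tz":0,"wx":0,"wy":0,"wz":0},{"tx":0,"ty":3,"tz":0,"wx":0,"wy":0,"wz":0},{"tx":0,"ty":3,"tz":0,"wx":0,"wy":0,"wz":0}]}}

```text
t: 7.7
tool_pos: [0.6194, -0.0188, 0.1282]
orientation: [-1.567, -0.001, -0.455]
contact_force: [-3.6, 3.0, 10.4]
finger_gap: 0.0551
```

>>> {"name": "drive_tool", "arguments": {"rows": [{"tx":0,"ty":0.5,"tz":-0.5,"wx":0,"wy":8,"wz":0},{"tx":0,"ty":0.9,"tz":-0.5,"wx":0,"wy":16,"wz":0},{"tx":0,"ty":1.3,"tz":-0.5,"wx":0,"wy":24,"wz":0},{"tx":0,"ty":1.7,"tz":-0.5,"wx":0,"wy":32,"wz":0},{"tx":0,"ty":2.1,"tz":-0.5,"wx":0,"wy":40,"wz":0},{"tx":0,"ty":2.5,"tz":-0.5,"wx":0,"wy":48,"wz":0},{"tx":0,"ty":2.9,"tz":-0.5,"wx":0,"wy":56,"wz":0},{"tx":0,"ty":3.3,"tz":-0.5,"wx":0,"wy":64,"wz":0},{"tx":0,"ty":3.3,"tz":-0.5,"wx":0,"wy":64,"wz":0}]}}

```text
t: 8.6
tool_pos: [0.6197, -0.0191, 0.1252]
orientation: [-1.568, 0.003, -1.578]
contact_force: [-1.0, 2.8, 6.6]
finger_gap: 0.0553
```

Run:
```python
from h import *
s=arm.state();print(s["torque"],s["contact_force"],s["qpos"][6])
```

```text
[ 0.40706368  0.49908609 -0.16914418] [-0.96673311  2.76024512  6.64341206] 0.1749049408942695
```

>>> {"name": "drive_tool", "arguments": {"rows": [{"tx":0,"ty":0.5,"tz":-0.5,"wx":0,"wy":7,"wz":0},{"tx":0,"ty":0.9,"tz":-0.5,"wx":0,"wy":14,"wz":0},{"tx":0,"ty":1.2,"tz":-0.5,"wx":0,"wy":20,"wz":0},{"tx":0,"ty":1.2,"tz":-0.5,"wx":0,"wy":20,"wz":0}]}}

```text
t: 9.0
tool_pos: [0.6197, -0.0191, 0.1243]
orientation: [-1.568, 0.004, -1.932]
contact_force: [0.2, 1.2, 5.8]
finger_gap: 0.0556
```

Run:
```python
from h import *
s=arm.state();print(s["torque"],s["contact_force"],s["qpos"][6])
```

```text
[ 0.31680568  0.27838897 -0.16618613] [0.23671336 1.22514632 5.84773407] -0.13016770762920565
```

>>> {"name": "drive_tool", "arguments": {"rows": [{"tx":0,"ty":0.3,"tz":0,"wx":0,"wy":6,"wz":0},{"tx":0,"ty":0.6,"tz":0,"wx":0,"wy":12,"wz":0},{"tx":0,"ty":0.6,"tz":0,"wx":0,"wy":12,"wz":0}]}}

```text
t: 9.3
tool_pos: [0.6199, -0.0189, 0.1238]
orientation: [-1.568, 0.004, -2.144]
contact_force: [-0.7, 2.3, 5.6]
finger_gap: 0.0554
```

Run:
```python
from h import *
s=arm.state();print(s["torque"],s["contact_force"],s["qpos"][6])
```

```text
[ 0.44403904  0.4305693  -0.05900617] [-0.72290102  2.33177723  5.59188753] -0.31095402972240993
```

>>> {"name": "drive_tool", "arguments": {"rows": [{"tx":0,"ty":0.2,"tz":0,"wx":0,"wy":5,"wz":0},{"tx":0,"ty":0.4,"tz":0,"wx":0,"wy":10,"wz":0},{"tx":0,"ty":0.6,"tz":0,"wx":0,"wy":15,"wz":0},{"tx":0,"ty":0.6,"tz":0,"wx":0,"wy":15,"wz":0}]}}

```text
t: 9.7
tool_pos: [0.619, -0.0186, 0.1233]
orientation: [-1.571, 0.003, -2.405]
contact_force: [-8.7, 4.2, 12.0]
finger_gap: 0.0555
```

Run:
```python
from h import *
s=arm.state();print(s["torque"],s["contact_force"],s["qpos"][6])
```

```text
[0.72538262 2.23485221 0.44902633] [-8.66378361  4.17928782 12.01604558] -0.5317096700972241
```

>>> {"name": "drive_tool", "arguments": {"rows": [{"tx":0,"ty":0.2,"tz":0,"wx":0,"wy":4,"wz":0},{"tx":0,"ty":0.3,"tz":0,"wx":0,"wy":8,"wz":0},{"tx":0,"ty":0.3,"tz":0,"wx":0,"wy":8,"wz":0}]}}

```text
t: 10.0
tool_pos: [0.619, -0.0184, 0.1232]
orientation: [-1.571, 0.003, -2.543]
contact_force: [-2.9, 1.8, 7.2]
finger_gap: 0.0558
```

Run:
```python
from h import *
s=arm.state();print(s["torque"],s["contact_force"],s["qpos"][6])
```

```text
[0.52015161 0.88130325 0.67093427] [-2.93893296  1.76188869  7.23292572] -0.6477678977155834
```

>>> {"name": "drive_tool", "arguments": {"rows": [{"tx":0,"ty":0,"tz":0,"wx":0,"wy":-3,"wz":0},{"tx":0,"ty":0,"tz":0,"wx":0,"wy":-3,"wz":0},{"tx":0,"ty":0,"tz":0,"wx":0,"wy":-3,"wz":0},{"tx":0,"ty":0,"tz":0,"wx":0,"wy":-3,"wz":0}], "fingers": 74}}

```text
t: 10.4
tool_pos: [0.619, -0.0186, 0.1231]
orientation: [-1.571, 0.003, -2.492]
contact_force: [0.4, -0.3, -0.5]
finger_gap: 0.0738
```

>>> {"name": "drive_tool", "arguments": {"rows": [{"tx":0,"ty":-30,"tz":0,"wx":0,"wy":0,"wz":0},{"tx":0,"ty":-70,"tz":0,"wx":0,"wy":0,"wz":0},{"tx":0,"ty":-80,"tz":0,"wx":0,"wy":0,"wz":0}]}}

```text
t: 10.7
tool_pos: [0.6203, -0.0194, 0.2067]
orientation: [-1.569, 0.007, -2.492]
contact_force: [0.7, 0.5, -0.2]
finger_gap: 0.074
```

Run:
```python
from h import *
im=arm.capture("side")
for c in caps("side",im): print(*c)
for c,s in blobs(im,85,300,900):
    g=back("side",c,.131)
    f=least_squares(lambda p:hullc("side",*p,.1135)[0]-c,g[:2]); print("jarcap",c.round(1),s[4],hullc("side",*f.x,.1135)[1],f.x.round(4))
go(.4592,-.2073,.13,np.arctan2(-.2073,.4592)-1.57+.2)
```

```text
[ 0.9357 -0.3341] 253 544 [519.1 331.9]
[ 0.4594 -0.2077] 489 537 [322.7 351.5]
[ 0.714  -0.4085] 790 632 [459.7 389. ]
[ 0.5788 -0.3635] 553 617 [397.7 392. ]
[ 0.4669 -0.3738] 581 650 [354.7 413.8]
jarcap [353.3 246.9] 443 475.0850620395504 [ 0.618  -0.0181]
jarcap [112.6 345.6] 717 739.3465608456172 [ 0.0202 -0.0886]
jarcap [322.7 351.5] 489 677.5426427051425 [ 0.4327 -0.2641]
jarcap [459.7 389. ] 790 796.9214980485849 [ 0.6594 -0.4428]
jarcap [397.7 392. ] 553 778.6538063641638 [ 0.539  -0.4028]
jarcap [354.7 413.8] 581 819.502520986367 [ 0.4394 -0.412 ]
t [242.7  75.   52.2] w [ -0.2 -40.   -0.3] q7 -0.67 T 10.8
```

>>> {"name": "drive_tool", "arguments": {"rows": [{"tx":48,"ty":0,"tz":11,"wx":0,"wy":-8,"wz":0},{"tx":96,"ty":15,"tz":22,"wx":0,"wy":-16,"wz":0},{"tx":144,"ty":30,"tz":32,"wx":0,"wy":-24,"wz":0},{"tx":192,"ty":50,"tz":42,"wx":0,"wy":-32,"wz":0},{"tx":225,"ty":70,"tz":50,"wx":0,"wy":-40,"wz":0},{"tx":243,"ty":110,"tz":53,"wx":-0.2,"wy":-40,"wz":0},{"tx":243,"ty":130,"tz":53,"wx":-0.2,"wy":-40,"wz":0},{"tx":243,"ty":150,"tz":53,"wx":-0.2,"wy":-40,"wz":0},{"tx":243,"ty":150,"tz":53,"wx":-0.2,"wy":-40,"wz":0}]}}

```text
t: 11.65
tool_pos: [0.4578, -0.2076, 0.0524]
orientation: [-1.573, 0.005, -1.795]
contact_force: [-0.3, -0.9, 1.2]
finger_gap: 0.0739
```

Run:
```python
from h import *
for c in caps("side",arm.capture("side")): print(*c)
go(.460,-.208,.0105,-1.79)
```

```text
[ 0.9357 -0.3324] 251 543 [518.6 331.4]
[ 0.4595 -0.208 ] 491 537 [322.7 351.6]
[ 0.7141 -0.4082] 789 631 [459.6 388.9]
[ 0.5788 -0.3634] 547 617 [397.7 391.9]
[ 0.4667 -0.3739] 587 650 [354.6 413.9]
t [-0.  43.3  1.4] w [ 0.  -0.3 -0.3] q7 0.46 T 11.7
```

>>> {"name": "drive_tool", "arguments": {"rows": [{"tx":0,"ty":25,"tz":1.5,"wx":0,"wy":0,"wz":0},{"tx":0,"ty":38,"tz":1.5,"wx":0,"wy":0,"wz":0},{"tx":0,"ty":43,"tz":1.5,"wx":0,"wy":0,"wz":0},{"tx":0,"ty":43,"tz":1.5,"wx":0,"wy":0,"wz":0}]}}

```text
t: 12.1
tool_pos: [0.4599, -0.208, 0.0109]
orientation: [-1.572, 0.005, -1.795]
contact_force: [0.6, -0.7, -0.2]
finger_gap: 0.0738
```

>>> {"name": "drive_tool", "arguments": {"rows": [{"tx":0,"ty":0,"tz":0,"wx":0,"wy":0,"wz":0},{"tx":0,"ty":0,"tz":0,"wx":0,"wy":0,"wz":0},{"tx":0,"ty":0,"tz":0,"wx":0,"wy":0,"wz":0},{"tx":0,"ty":0,"tz":0,"wx":0,"wy":0,"wz":0},{"tx":0,"ty":0,"tz":0,"wx":0,"wy":0,"wz":0}], "fingers": 45, "force": 25}}

```text
t: 12.6
tool_pos: [0.4604, -0.2081, 0.0114]
orientation: [-1.571, 0.005, -1.795]
contact_force: [-1.8, 1.0, 8.6]
finger_gap: 0.0552
```

>>> {"name": "drive_tool", "arguments": {"rows": [{"tx":0,"ty":-50,"tz":0,"wx":0,"wy":0,"wz":0},{"tx":0,"ty":-100,"tz":0,"wx":0,"wy":0,"wz":0},{"tx":0,"ty":-150,"tz":0,"wx":0,"wy":0,"wz":0},{"tx":0,"ty":-190,"tz":0,"wx":0,"wy":0,"wz":0}]}}

```text
t: 13.0
tool_pos: [0.46, -0.2094, 0.2041]
orientation: [-1.57, 0.005, -1.795]
contact_force: [0.9, 0.1, -1.8]
finger_gap: 0.0553
```

Run:
```python
from h import *
for c in caps("side",arm.capture("side")): print(*c)
go(.6212,.0768,.165,-1.45)
```

```text
[ 0.9357 -0.3331] 256 543 [518.8 331.6]
[ 0.7141 -0.4084] 785 632 [459.7 389. ]
[ 0.5789 -0.3634] 550 617 [397.7 391.9]
[ 0.4667 -0.3737] 579 650 [354.6 413.8]
t [-315.6   46.7   90.3] w [ -0.5 -19.8  -0.3] q7 0.25 T 13.1
```

>>> {"name": "drive_tool", "arguments": {"rows": [{"tx":-45,"ty":0,"tz":13,"wx":0,"wy":-3,"wz":0},{"tx":-90,"ty":0,"tz":26,"wx":0,"wy":-6,"wz":0},{"tx":-135,"ty":0,"tz":39,"wx":0,"wy":-9,"wz":0},{"tx":-180,"ty":0,"tz":52,"wx":0,"wy":-12,"wz":0},{"tx":-225,"ty":0,"tz":65,"wx":0,"wy":-15,"wz":0},{"tx":-270,"ty":0,"tz":78,"wx":0,"wy":-18,"wz":0},{"tx":-305,"ty":0,"tz":88,"wx":-0.5,"wy":-20,"wz":-0.3},{"tx":-316,"ty":20,"tz":90,"wx":-0.5,"wy":-20,"wz":-0.3},{"tx":-316,"ty":46,"tz":90,"wx":-0.5,"wy":-20,"wz":-0.3},{"tx":-316,"ty":46,"tz":90,"wx":-0.5,"wy":-20,"wz":-0.3},{"tx":-316,"ty":46,"tz":90,"wx":-0.5,"wy":-20,"wz":-0.3}]}}

```text
t: 14.15
tool_pos: [0.6208, 0.0767, 0.1661]
orientation: [-1.572, -0.001, -1.448]
contact_force: [1.4, -1.1, -0.4]
finger_gap: 0.0554
```

Run:
```python
from h import *
go(.6212,.0768,.134,-1.45)
```

```text
t [-0.1 32.1  0.4] w [0.1 0.1 0.1] q7 0.13 T 14.2
```

>>> {"name": "drive_tool", "arguments": {"rows": [{"tx":0,"ty":15,"tz":0.4,"wx":0,"wy":0,"wz":0},{"tx":0,"ty":24,"tz":0.4,"wx":0,"wy":0,"wz":0},{"tx":0,"ty":29,"tz":0.4,"wx":0,"wy":0,"wz":0},{"tx":0,"ty":30,"tz":0.4,"wx":0,"wy":0,"wz":0},{"tx":0,"ty":30,"tz":0.4,"wx":0,"wy":0,"wz":0}]}}

```text
t: 14.65
tool_pos: [0.6212, 0.0766, 0.1362]
orientation: [-1.572, -0.001, -1.448]
contact_force: [-0.2, 0.5, -0.1]
finger_gap: 0.0553
```

>>> {"name": "drive_tool", "arguments": {"rows": [{"tx":0,"ty":1.5,"tz":0,"wx":0,"wy":0,"wz":0},{"tx":0,"ty":2.5,"tz":0,"wx":0,"wy":0,"wz":0},{"tx":0,"ty":2.5,"tz":0,"wx":0,"wy":0,"wz":0}]}}

```text
t: 14.95
tool_pos: [0.6212, 0.0766, 0.1337]
orientation: [-1.572, -0.001, -1.448]
contact_force: [-0.3, -0.8, -1.5]
finger_gap: 0.0555
```

>>> {"name": "drive_tool", "arguments": {"rows": [{"tx":0,"ty":1,"tz":0,"wx":0,"wy":0,"wz":0},{"tx":0,"ty":2,"tz":0,"wx":0,"wy":0,"wz":0},{"tx":0,"ty":2,"tz":0,"wx":0,"wy":0,"wz":0}]}}

```text
t: 15.25
tool_pos: [0.6212, 0.0766, 0.1315]
orientation: [-1.572, -0.001, -1.448]
contact_force: [-0.8, -0.2, -1.6]
finger_gap: 0.0554
```

>>> {"name": "drive_tool", "arguments": {"rows": [{"tx":0,"ty":1,"tz":0,"wx":0,"wy":0,"wz":0},{"tx":0,"ty":2,"tz":0,"wx":0,"wy":0,"wz":0},{"tx":0,"ty":2,"tz":0,"wx":0,"wy":0,"wz":0}]}}

```text
t: 15.55
tool_pos: [0.6212, 0.0766, 0.1296]
orientation: [-1.572, -0.001, -1.448]
contact_force: [-0.7, -0.2, 1.4]
finger_gap: 0.055
```

>>> {"name": "drive_tool", "arguments": {"rows": [{"tx":0,"ty":1,"tz":0,"wx":0,"wy":0,"wz":0},{"tx":0,"ty":1.5,"tz":0,"wx":0,"wy":0,"wz":0},{"tx":0,"ty":1.5,"tz":0,"wx":0,"wy":0,"wz":0}]}}

```text
t: 15.85
tool_pos: [0.6214, 0.0765, 0.129]
orientation: [-1.572, -0.001, -1.448]
contact_force: [-4.3, -1.3, 14.8]
finger_gap: 0.0553
```

>>> {"name": "drive_tool", "arguments": {"rows": [{"tx":0,"ty":0.3,"tz":-0.3,"wx":0,"wy":-6,"wz":0},{"tx":0,"ty":0.3,"tz":-0.3,"wx":0,"wy":-12,"wz":0},{"tx":0,"ty":0.3,"tz":-0.3,"wx":0,"wy":-12,"wz":0}]}}

```text
t: 16.15
tool_pos: [0.6212, 0.0767, 0.1295]
orientation: [-1.571, 0.0, -1.235]
contact_force: [-4.5, 1.1, 12.8]
finger_gap: 0.0554
```

Run:
```python
from h import *
s=arm.state();print(s["torque"],s["contact_force"],s["qpos"][6])
```

```text
[ 0.2354424   1.30957422 -0.18795557] [-4.4731023   1.12044158 12.78158172] 0.3371223480500845
```

>>> {"name": "drive_tool", "arguments": {"rows": [{"tx":0,"ty":0.3,"tz":0,"wx":0,"wy":-6,"wz":0},{"tx":0,"ty":0.3,"tz":0,"wx":0,"wy":-12,"wz":0},{"tx":0,"ty":0.3,"tz":0,"wx":0,"wy":-12,"wz":0}]}}

```text
t: 16.45
tool_pos: [0.6211, 0.0769, 0.1293]
orientation: [-1.571, 0.001, -1.024]
contact_force: [-1.8, 1.2, 3.4]
finger_gap: 0.0558
```

Run:
```python
from h import *
s=arm.state();print(s["torque"],s["contact_force"],s["qpos"][6])
```

```text
[ 0.38035825  0.55674969 -0.42552029] [-1.84286141  1.22226562  3.35125968] 0.5220902794754412
```

>>> {"name": "drive_tool", "arguments": {"rows": [{"tx":0,"ty":0.5,"tz":0,"wx":0,"wy":8,"wz":0},{"tx":0,"ty":0.9,"tz":0,"wx":0,"wy":16,"wz":0},{"tx":0,"ty":1.3,"tz":0,"wx":0,"wy":24,"wz":0},{"tx":0,"ty":1.7,"tz":0,"wx":0,"wy":32,"wz":0},{"tx":0,"ty":2.1,"tz":0,"wx":0,"wy":40,"wz":0},{"tx":0,"ty":2.5,"tz":0,"wx":0,"wy":48,"wz":0},{"tx":0,"ty":2.9,"tz":0,"wx":0,"wy":56,"wz":0},{"tx":0,"ty":3.3,"tz":0,"wx":0,"wy":64,"wz":0},{"tx":0,"ty":3.7,"tz":0,"wx":0,"wy":72,"wz":0},{"tx":0,"ty":3.7,"tz":0,"wx":0,"wy":72,"wz":0}]}}

```text
t: 17.45
tool_pos: [0.6214, 0.0769, 0.1258]
orientation: [-1.571, 0.0, -2.287]
contact_force: [-1.4, -0.4, 6.1]
finger_gap: 0.0552
```

Run:
```python
from h import *
s=arm.state();print(s["torque"],s["contact_force"],s["qpos"][6])
```

```text
[-0.05555403  0.33633101 -0.10739055] [-1.38125917 -0.40554137  6.13621146] -0.5623327876667055
```

>>> {"name": "drive_tool", "arguments": {"rows": [{"tx":0,"ty":0.5,"tz":0,"wx":0,"wy":7,"wz":0},{"tx":0,"ty":0.8,"tz":0,"wx":0,"wy":14,"wz":0},{"tx":0,"ty":1.1,"tz":0,"wx":0,"wy":20,"wz":0},{"tx":0,"ty":1.1,"tz":0,"wx":0,"wy":20,"wz":0}]}}

```text
t: 17.85
tool_pos: [0.6216, 0.077, 0.1248]
orientation: [-1.571, 0.0, -2.637]
contact_force: [-1.2, 0.7, 6.4]
finger_gap: 0.0553
```

Run:
```python
from h import *
s=arm.state();print(s["torque"],s["contact_force"],s["qpos"][6])
```

```text
[-0.06015097  0.40144336 -0.10743137] [-1.17089909  0.72869569  6.43666112] -0.8548375417089209
```

>>> {"name": "drive_tool", "arguments": {"rows": [{"tx":0,"ty":0.4,"tz":0,"wx":0,"wy":7,"wz":0},{"tx":0,"ty":0.6,"tz":0,"wx":0,"wy":14,"wz":0},{"tx":0,"ty":0.8,"tz":0,"wx":0,"wy":18,"wz":0},{"tx":0,"ty":0.8,"tz":0,"wx":0,"wy":18,"wz":0}]}}

```text
t: 18.25
tool_pos: [0.6214, 0.0772, 0.1241]
orientation: [-1.571, -0.0, -2.951]
contact_force: [-3.6, 1.7, 7.7]
finger_gap: 0.0552
```

Run:
```python
from h import *
s=arm.state();print(s["torque"],s["contact_force"],s["qpos"][6])
```

```text
[ 0.13503381  0.99891571 -0.04102221] [-3.58144702  1.69213778  7.70558373] -1.1138029447964415
```

>>> {"name": "drive_tool", "arguments": {"rows": [{"tx":0,"ty":0.3,"tz":-0.3,"wx":0,"wy":6,"wz":0},{"tx":0,"ty":0.4,"tz":-0.3,"wx":0,"wy":12,"wz":0},{"tx":0,"ty":0.4,"tz":-0.3,"wx":0,"wy":12,"wz":0}]}}

```text
t: 18.55
tool_pos: [0.6217, 0.0773, 0.124]
orientation: [-1.57, 0.0, 3.122]
contact_force: [-1.6, -1.8, 8.6]
finger_gap: 0.0555
```

Run:
```python
from h import *
s=arm.state();print(s["torque"],s["contact_force"],s["qpos"][6])
```

```text
[-0.26147591  0.27713174  0.48562711] [-1.55026699 -1.81282789  8.55143045] -1.286644194917454
```

>>> {"name": "drive_tool", "arguments": {"rows": [{"tx":0,"ty":0.3,"tz":0,"wx":0,"wy":6,"wz":0},{"tx":0,"ty":0.4,"tz":0,"wx":0,"wy":10,"wz":0},{"tx":0,"ty":0.4,"tz":0,"wx":0,"wy":10,"wz":0}]}}

```text
t: 18.85
tool_pos: [0.6223, 0.077, 0.124]
orientation: [-1.569, 0.002, 2.948]
contact_force: [1.7, -2.4, 7.4]
finger_gap: 0.0553
```

Run:
```python
from h import *
s=arm.state();print(s["torque"],s["contact_force"],s["qpos"][6])
```

```text
[-0.35675696  0.02353318  0.6773965 ] [ 1.65549257 -2.38599717  7.35779074] -1.4286946783252206
```

>>> {"name": "drive_tool", "arguments": {"rows": [{"tx":0,"ty":0,"tz":0,"wx":0,"wy":-3,"wz":0},{"tx":0,"ty":0,"tz":0,"wx":0,"wy":-3,"wz":0},{"tx":0,"ty":0,"tz":0,"wx":0,"wy":-3,"wz":0},{"tx":0,"ty":0,"tz":0,"wx":0,"wy":-3,"wz":0}], "fingers": 74}}

```text
t: 19.25
tool_pos: [0.6222, 0.077, 0.1239]
orientation: [-1.569, 0.001, 3.0]
contact_force: [-0.6, 0.6, -0.1]
finger_gap: 0.0744
```

>>> {"name": "drive_tool", "arguments": {"rows": [{"tx":0,"ty":-30,"tz":0,"wx":0,"wy":0,"wz":0},{"tx":0,"ty":-70,"tz":0,"wx":0,"wy":0,"wz":0},{"tx":0,"ty":-80,"tz":0,"wx":0,"wy":0,"wz":0}]}}

```text
t: 19.55
tool_pos: [0.6235, 0.0767, 0.2073]
orientation: [-1.57, 0.005, 2.999]
contact_force: [0.9, -0.3, -0.1]
finger_gap: 0.0737
```

Run:
```python
from h import *
for c in caps("side",arm.capture("side")): print(*c)
go(.5793,-.3638,.13,-2.05)
```

```text
[ 0.9357 -0.3335] 250 543 [518.9 331.7]
[ 0.7141 -0.4084] 792 632 [459.7 388.9]
[ 0.5787 -0.3633] 549 617 [397.6 391.9]
[ 0.467  -0.3737] 578 649 [354.7 413.8]
t [-18.2  77.3 442.6] w [ -0.2 -70.7  -0.2] q7 -1.45 T 19.6
```

>>> {"name": "drive_tool", "arguments": {"rows": [{"tx":-2,"ty":0,"tz":45,"wx":0,"wy":-8,"wz":0},{"tx":-4,"ty":0,"tz":90,"wx":0,"wy":-16,"wz":0},{"tx":-6,"ty":5,"tz":135,"wx":0,"wy":-24,"wz":0},{"tx":-8,"ty":10,"tz":180,"wx":0,"wy":-32,"wz":0},{"tx":-10,"ty":20,"tz":225,"wx":0,"wy":-40,"wz":0},{"tx":-12,"ty":30,"tz":270,"wx":0,"wy":-48,"wz":0},{"tx":-14,"ty":40,"tz":315,"wx":0,"wy":-56,"wz":0},{"tx":-16,"ty":60,"tz":360,"wx":0,"wy":-64,"wz":0},{"tx":-18,"ty":80,"tz":405,"wx":0,"wy":-71,"wz":0},{"tx":-18,"ty":100,"tz":443,"wx":0,"wy":-71,"wz":0},{"tx":-18,"ty":130,"tz":443,"wx":-0.2,"wy":-71,"wz":0},{"tx":-18,"ty":150,"tz":443,"wx":-0.2,"wy":-71,"wz":0},{"tx":-18,"ty":150,"tz":443,"wx":-0.2,"wy":-71,"wz":0}]}}

```text
t: 20.9
tool_pos: [0.5773, -0.3632, 0.0534]
orientation: [-1.574, 0.004, -2.045]
contact_force: [0.0, 0.8, 0.2]
finger_gap: 0.0739
```

Run:
```python
from h import *
for c in caps("side",arm.capture("side")): print(*c)
go(.5793,-.3638,.0105,-2.05)
```

```text
[ 0.9356 -0.3351] 252 545 [519.3 332.2]
[ 0.5786 -0.3638] 561 617 [397.7 392.1]
[ 0.4667 -0.3739] 597 650 [354.6 413.9]
t [-0.1 45.   1. ] w [ 0.1  0.3 -0.2] q7 0.39 T 20.9
```

>>> {"name": "drive_tool", "arguments": {"rows": [{"tx":0,"ty":25,"tz":1,"wx":0,"wy":0,"wz":0},{"tx":0,"ty":38,"tz":1,"wx":0,"wy":0,"wz":0},{"tx":0,"ty":44,"tz":1,"wx":0,"wy":0,"wz":0},{"tx":0,"ty":44,"tz":1,"wx":0,"wy":0,"wz":0}]}}

```text
t: 21.35
tool_pos: [0.5792, -0.3637, 0.0114]
orientation: [-1.572, 0.003, -2.044]
contact_force: [-0.7, 0.1, 0.9]
finger_gap: 0.0739
```

>>> {"name": "drive_tool", "arguments": {"rows": [{"tx":0,"ty":0,"tz":0,"wx":0,"wy":0,"wz":0},{"tx":0,"ty":0,"tz":0,"wx":0,"wy":0,"wz":0},{"tx":0,"ty":0,"tz":0,"wx":0,"wy":0,"wz":0},{"tx":0,"ty":0,"tz":0,"wx":0,"wy":0,"wz":0},{"tx":0,"ty":0,"tz":0,"wx":0,"wy":0,"wz":0}], "fingers": 45, "force": 25}}

```text
t: 21.85
tool_pos: [0.5796, -0.3639, 0.0122]
orientation: [-1.571, 0.004, -2.044]
contact_force: [-1.1, 1.5, 7.1]
finger_gap: 0.0552
```

>>> {"name": "drive_tool", "arguments": {"rows": [{"tx":0,"ty":-50,"tz":0,"wx":0,"wy":0,"wz":0},{"tx":0,"ty":-100,"tz":0,"wx":0,"wy":0,"wz":0},{"tx":0,"ty":-150,"tz":0,"wx":0,"wy":0,"wz":0},{"tx":0,"ty":-195,"tz":0,"wx":0,"wy":0,"wz":0}]}}

```text
t: 22.25
tool_pos: [0.5791, -0.3647, 0.2098]
orientation: [-1.571, 0.004, -2.045]
contact_force: [1.2, 0.0, 0.0]
finger_gap: 0.0557
```

Run:
```python
from h import *
for c in caps("side",arm.capture("side")): print(*c)
go(.6238,.1719,.165,-1.30)
```

```text
[ 0.9357 -0.329 ] 260 540 [517.8 330.3]
[ 0.714  -0.4083] 793 632 [459.6 388.9]
[ 0.4667 -0.3741] 596 650 [354.7 414. ]
t [-498.5   52.5 -208.6] w [ -0.5 -42.7  -0. ] q7 0.3 T 22.3
```

>>> {"name": "drive_tool", "arguments": {"rows": [{"tx":-45,"ty":0,"tz":-19,"wx":0,"wy":-4,"wz":0},{"tx":-90,"ty":0,"tz":-38,"wx":0,"wy":-8,"wz":0},{"tx":-135,"ty":0,"tz":-57,"wx":0,"wy":-12,"wz":0},{"tx":-180,"ty":0,"tz":-76,"wx":0,"wy":-16,"wz":0},{"tx":-225,"ty":0,"tz":-95,"wx":0,"wy":-20,"wz":0},{"tx":-270,"ty":0,"tz":-114,"wx":0,"wy":-24,"wz":0},{"tx":-315,"ty":0,"tz":-133,"wx":0,"wy":-28,"wz":0},{"tx":-360,"ty":0,"tz":-152,"wx":0,"wy":-32,"wz":0},{"tx":-405,"ty":0,"tz":-171,"wx":0,"wy":-36,"wz":0},{"tx":-450,"ty":0,"tz":-190,"wx":0,"wy":-40,"wz":0},{"tx":-490,"ty":0,"tz":-205,"wx":-0.5,"wy":-43,"wz":0},{"tx":-499,"ty":20,"tz":-209,"wx":-0.5,"wy":-43,"wz":0},{"tx":-499,"ty":52,"tz":-209,"wx":-0.5,"wy":-43,"wz":0},{"tx":-499,"ty":52,"tz":-209,"wx":-0.5,"wy":-43,"wz":0},{"tx":-499,"ty":52,"tz":-209,"wx":-0.5,"wy":-43,"wz":0}]}}

```text
t: 23.8
tool_pos: [0.6237, 0.1719, 0.1658]
orientation: [-1.571, -0.0, -1.295]
contact_force: [-0.3, 0.4, 0.5]
finger_gap: 0.0551
```

Run:
```python
from h import *
go(.6238,.1719,.136,-1.30)
```

```text
t [ 0.  29.8  0.1] w [0.  0.3 0. ] q7 0.1 T 23.8
```

>>> {"name": "drive_tool", "arguments": {"rows": [{"tx":0,"ty":15,"tz":0,"wx":0,"wy":0,"wz":0},{"tx":0,"ty":24,"tz":0,"wx":0,"wy":0,"wz":0},{"tx":0,"ty":28,"tz":0,"wx":0,"wy":0,"wz":0},{"tx":0,"ty":29,"tz":0,"wx":0,"wy":0,"wz":0},{"tx":0,"ty":29,"tz":0,"wx":0,"wy":0,"wz":0}]}}

```text
t: 24.3
tool_pos: [0.6236, 0.1715, 0.1371]
orientation: [-1.571, -0.0, -1.296]
contact_force: [-2.8, -1.2, 3.8]
finger_gap: 0.0555
```

>>> {"name": "drive_tool", "arguments": {"rows": [{"tx":0,"ty":1,"tz":0,"wx":0,"wy":0,"wz":0},{"tx":0,"ty":2,"tz":0,"wx":0,"wy":0,"wz":0},{"tx":0,"ty":2,"tz":0,"wx":0,"wy":0,"wz":0}]}}

```text
t: 24.6
tool_pos: [0.6239, 0.1713, 0.1364]
orientation: [-1.57, 0.0, -1.296]
contact_force: [-6.2, -2.5, 16.8]
finger_gap: 0.0553
```

>>> {"name": "drive_tool", "arguments": {"rows": [{"tx":0,"ty":1,"tz":0,"wx":0,"wy":0,"wz":0},{"tx":0,"ty":2,"tz":0,"wx":0,"wy":0,"wz":0},{"tx":0,"ty":2,"tz":0,"wx":0,"wy":0,"wz":0}]}}

```text
t: 24.9
tool_pos: [0.6241, 0.1711, 0.1362]
orientation: [-1.57, 0.001, -1.297]
contact_force: [-8.5, -2.0, 21.5]
finger_gap: 0.0555
```

>>> {"name": "drive_tool", "arguments": {"rows": [{"tx":0,"ty":0.3,"tz":-0.5,"wx":0,"wy":-6,"wz":0},{"tx":0,"ty":0.3,"tz":-0.5,"wx":0,"wy":-12,"wz":0},{"tx":0,"ty":0.3,"tz":-0.5,"wx":0,"wy":-12,"wz":0}]}}

```text
t: 25.2
tool_pos: [0.6238, 0.1712, 0.1363]
orientation: [-1.569, 0.001, -1.085]
contact_force: [-0.6, 0.8, 0.7]
finger_gap: 0.0554
```

>>> {"name": "drive_tool", "arguments": {"rows": [{"tx":0,"ty":0.3,"tz":0,"wx":0,"wy":-6,"wz":0},{"tx":0,"ty":0.3,"tz":0,"wx":0,"wy":-12,"wz":0},{"tx":0,"ty":0.3,"tz":0,"wx":0,"wy":-12,"wz":0}]}}

```text
t: 25.5
tool_pos: [0.6238, 0.1711, 0.136]
orientation: [-1.568, 0.001, -0.877]
contact_force: [0.8, 0.7, -0.6]
finger_gap: 0.0556
```

>>> {"name": "drive_tool", "arguments": {"rows": [{"tx":0,"ty":1.5,"tz":0,"wx":0,"wy":0,"wz":0},{"tx":0,"ty":3,"tz":0,"wx":0,"wy":0,"wz":0},{"tx":0,"ty":3,"tz":0,"wx":0,"wy":0,"wz":0}]}}

```text
t: 25.8
tool_pos: [0.6241, 0.171, 0.1336]
orientation: [-1.568, 0.001, -0.88]
contact_force: [-2.5, -1.0, 9.6]
finger_gap: 0.0553
```

>>> {"name": "drive_tool", "arguments": {"rows": [{"tx":0,"ty":1.5,"tz":0,"wx":0,"wy":0,"wz":0},{"tx":0,"ty":3,"tz":0,"wx":0,"wy":0,"wz":0},{"tx":0,"ty":3,"tz":0,"wx":0,"wy":0,"wz":0}]}}

```text
t: 26.1
tool_pos: [0.625, 0.171, 0.1322]
orientation: [-1.566, 0.0, -0.884]
contact_force: [-5.7, -2.0, 21.6]
finger_gap: 0.0553
```

>>> {"name": "drive_tool", "arguments": {"rows": [{"tx":0,"ty":1,"tz":0,"wx":0,"wy":0,"wz":0},{"tx":0,"ty":1.5,"tz":0,"wx":0,"wy":0,"wz":0},{"tx":0,"ty":1.5,"tz":0,"wx":0,"wy":0,"wz":0}]}}

```text
t: 26.4
tool_pos: [0.6253, 0.1708, 0.1321]
orientation: [-1.565, 0.0, -0.888]
contact_force: [-6.8, -2.7, 20.2]
finger_gap: 0.0551
```

>>> {"name": "drive_tool", "arguments": {"rows": [{"tx":0,"ty":0.6,"tz":-1,"wx":0,"wy":-8,"wz":0},{"tx":0,"ty":0.2,"tz":-1,"wx":0,"wy":-16,"wz":0},{"tx":0,"ty":-0.2,"tz":-1,"wx":0,"wy":-24,"wz":0},{"tx":0,"ty":-0.6,"tz":-1,"wx":0,"wy":-32,"wz":0},{"tx":0,"ty":-0.6,"tz":-1,"wx":0,"wy":-32,"wz":0}]}}

```text
t: 26.9
tool_pos: [0.6253, 0.1708, 0.1337]
orientation: [-1.564, -0.004, -0.327]
contact_force: [-3.1, 2.2, 12.7]
finger_gap: 0.0551
```

>>> {"name": "drive_tool", "arguments": {"rows": [{"tx":0,"ty":0.7,"tz":0,"wx":0,"wy":-8,"wz":0},{"tx":0,"ty":0.3,"tz":0,"wx":0,"wy":-16,"wz":0},{"tx":0,"ty":0.3,"tz":0,"wx":0,"wy":-16,"wz":0}]}}

```text
t: 27.2
tool_pos: [0.6262, 0.1714, 0.1344]
orientation: [-1.564, -0.008, -0.045]
contact_force: [-0.5, 1.5, 10.1]
finger_gap: 0.0552
```

>>> {"name": "drive_tool", "arguments": {"rows": [{"tx":-0.6,"ty":0.7,"tz":0,"wx":0,"wy":-6,"wz":0},{"tx":-1.2,"ty":0.4,"tz":0,"wx":0,"wy":-12,"wz":0},{"tx":-1.2,"ty":0.4,"tz":0,"wx":0,"wy":-12,"wz":0}]}}

```text
t: 27.5
tool_pos: [0.6255, 0.1725, 0.1349]
orientation: [-1.565, -0.011, 0.165]
contact_force: [-2.1, 2.8, 9.5]
finger_gap: 0.0554
```

>>> {"name": "drive_tool", "arguments": {"rows": [{"tx":0,"ty":0.7,"tz":0,"wx":0,"wy":-6,"wz":0},{"tx":0,"ty":0.4,"tz":0,"wx":0,"wy":-12,"wz":0},{"tx":0,"ty":0.4,"tz":0,"wx":0,"wy":-12,"wz":0}]}}

```text
t: 27.8
tool_pos: [0.6253, 0.1725, 0.1343]
orientation: [-1.567, -0.011, 0.374]
contact_force: [-1.8, 1.0, 1.0]
finger_gap: 0.055
```

Force fell away: over the gap. I press lightly without turning.

>>> {"name": "drive_tool", "arguments": {"rows": [{"tx":0,"ty":1.5,"tz":0,"wx":0,"wy":0,"wz":0},{"tx":0,"ty":3,"tz":0,"wx":0,"wy":0,"wz":0},{"tx":0,"ty":3,"tz":0,"wx":0,"wy":0,"wz":0}]}}

```text
t: 28.1
tool_pos: [0.625, 0.1725, 0.1308]
orientation: [-1.567, -0.01, 0.372]
contact_force: [-2.4, 0.1, 0.0]
finger_gap: 0.0554
```

>>> {"name": "drive_tool", "arguments": {"rows": [{"tx":0,"ty":1,"tz":0,"wx":0,"wy":0,"wz":0},{"tx":0,"ty":2,"tz":0,"wx":0,"wy":0,"wz":0},{"tx":0,"ty":2,"tz":0,"wx":0,"wy":0,"wz":0}]}}

```text
t: 28.4
tool_pos: [0.625, 0.1725, 0.1287]
orientation: [-1.567, -0.01, 0.372]
contact_force: [-2.2, -0.5, 1.4]
finger_gap: 0.0548
```

>>> {"name": "drive_tool", "arguments": {"rows": [{"tx":0,"ty":1,"tz":0,"wx":0,"wy":0,"wz":0},{"tx":0,"ty":2,"tz":0,"wx":0,"wy":0,"wz":0},{"tx":0,"ty":2,"tz":0,"wx":0,"wy":0,"wz":0}]}}

```text
t: 28.7
tool_pos: [0.6256, 0.1727, 0.1279]
orientation: [-1.567, -0.012, 0.371]
contact_force: [-5.7, -0.3, 15.4]
finger_gap: 0.0552
```

Run:
```python
from h import *
s=arm.state();print(s["torque"],s["contact_force"],s["qpos"][6])
```

```text
[2.31542781e-02 1.37809916e+00 1.44967852e-04] [-5.71106552 -0.33054927 15.38860165] 1.6001087368171836
```

>>> {"name": "drive_tool", "arguments": {"rows": [{"tx":-0.5,"ty":0.5,"tz":0.2,"wx":0,"wy":8,"wz":0},{"tx":-1,"ty":0.9,"tz":0.4,"wx":0,"wy":16,"wz":0},{"tx":-1,"ty":1.3,"tz":0.4,"wx":0,"wy":24,"wz":0},{"tx":-1,"ty":1.7,"tz":0.4,"wx":0,"wy":32,"wz":0},{"tx":-1,"ty":2.1,"tz":0.4,"wx":0,"wy":40,"wz":0},{"tx":-1,"ty":2.5,"tz":0.4,"wx":0,"wy":48,"wz":0},{"tx":-1,"ty":2.9,"tz":0.4,"wx":0,"wy":56,"wz":0},{"tx":-1,"ty":3.3,"tz":0.4,"wx":0,"wy":64,"wz":0},{"tx":-1,"ty":3.7,"tz":0.4,"wx":0,"wy":72,"wz":0},{"tx":-1,"ty":3.7,"tz":0.4,"wx":0,"wy":72,"wz":0}]}}

```text
t: 29.7
tool_pos: [0.6252, 0.1726, 0.1248]
orientation: [-1.557, -0.001, -0.891]
contact_force: [-2.1, -0.6, 8.4]
finger_gap: 0.0554
```

>>> {"name": "drive_tool", "arguments": {"rows": [{"tx":0,"ty":0.5,"tz":0,"wx":0,"wy":7,"wz":0},{"tx":0,"ty":0.8,"tz":0,"wx":0,"wy":14,"wz":0},{"tx":0,"ty":1.1,"tz":0,"wx":0,"wy":20,"wz":0},{"tx":0,"ty":1.1,"tz":0,"wx":0,"wy":20,"wz":0}]}}

```text
t: 30.1
tool_pos: [0.625, 0.1719, 0.1242]
orientation: [-1.559, 0.003, -1.244]
contact_force: [-7.3, -3.5, 11.9]
finger_gap: 0.0557
```

Run:
```python
from h import *
s=arm.state();print(s["torque"],s["contact_force"],s["qpos"][6])
```

```text
[-0.95732281  2.00273439  0.30784801] [-7.25613353 -3.47899371 11.89912473] 0.16950030653460835
```

>>> {"name": "drive_tool", "arguments": {"rows": [{"tx":0,"ty":0.4,"tz":0,"wx":0,"wy":7,"wz":0},{"tx":0,"ty":0.6,"tz":0,"wx":0,"wy":12,"wz":0},{"tx":0,"ty":0.6,"tz":0,"wx":0,"wy":12,"wz":0}]}}

```text
t: 30.4
tool_pos: [0.6246, 0.1706, 0.1239]
orientation: [-1.561, 0.004, -1.457]
contact_force: [-7.0, -6.1, 10.4]
finger_gap: 0.0556
```

Run:
```python
from h import *
s=arm.state();print(s["torque"],s["contact_force"],s["qpos"][6])
```

```text
[-1.52262537  1.90333055  0.62854634] [-7.01727965 -6.09415377 10.4309134 ] -0.015158257141409304
```

>>> {"name": "drive_tool", "arguments": {"rows": [{"tx":0,"ty":0.2,"tz":0,"wx":0,"wy":6,"wz":0},{"tx":0,"ty":0.3,"tz":0,"wx":0,"wy":12,"wz":0},{"tx":0,"ty":0.3,"tz":0,"wx":0,"wy":12,"wz":0}]}}

```text
t: 30.7
tool_pos: [0.6242, 0.1703, 0.1237]
orientation: [-1.563, 0.006, -1.67]
contact_force: [-5.3, -1.8, 5.7]
finger_gap: 0.0558
```

Run:
```python
from h import *
s=arm.state();print(s["torque"],s["contact_force"],s["qpos"][6])
```

```text
[-0.30563742  1.38108287  0.54274808] [-5.25487486 -1.78961104  5.6715737 ] -0.19944148244362908
```

>>> {"name": "drive_tool", "arguments": {"rows": [{"tx":0,"ty":0,"tz":0,"wx":0,"wy":-3,"wz":0},{"tx":0,"ty":0,"tz":0,"wx":0,"wy":-3,"wz":0},{"tx":0,"ty":0,"tz":0,"wx":0,"wy":-3,"wz":0},{"tx":0,"ty":0,"tz":0,"wx":0,"wy":-3,"wz":0}], "fingers": 74}}

```text
t: 31.1
tool_pos: [0.6244, 0.1703, 0.1237]
orientation: [-1.562, 0.005, -1.619]
contact_force: [-0.4, -0.4, -0.8]
finger_gap: 0.0736
```

>>> {"name": "drive_tool", "arguments": {"rows": [{"tx":0,"ty":-30,"tz":0,"wx":0,"wy":0,"wz":0},{"tx":0,"ty":-70,"tz":0,"wx":0,"wy":0,"wz":0},{"tx":0,"ty":-80,"tz":0,"wx":0,"wy":0,"wz":0}]}}

```text
t: 31.4
tool_pos: [0.6254, 0.1699, 0.2077]
orientation: [-1.558, 0.007, -1.62]
contact_force: [0.0, 0.1, -0.4]
finger_gap: 0.0741
```

Run:
```python
from h import *
im=arm.capture("side")
for c in caps("side",im): print(*c)
for c,s in blobs(im,85,300,900):
    g=back("side",c,.131)
    if not .6<g[0]<.65: continue
    f=least_squares(lambda p:hullc("side",*p,.1135)[0]-c,g[:2]); print("jarcap",c.round(1),s[4],hullc("side",*f.x,.1135)[1],f.x.round(4))
go(.4674,-.3744,.13,np.arctan2(-.3739,.4667)-1.57+.15)
```

```text
[ 0.9356 -0.3318] 253 542 [518.5 331.2]
[ 0.714  -0.4085] 791 632 [459.7 389. ]
[ 0.4667 -0.3739] 584 650 [354.6 413.9]
jarcap [326.4 198.4] 363 393.8104990187567 [0.6229 0.1713]
jarcap [339.3 221.5] 403 431.33201860287227 [0.6206 0.0767]
jarcap [353.3 246.9] 441 475.10405391524546 [ 0.618  -0.0182]
t [ 552.2   71.6 -132. ] w [-0.6 27.2 -0.6] q7 -0.2 T 31.4
```

>>> {"name": "drive_tool", "arguments": {"rows": [{"tx":46,"ty":0,"tz":-11,"wx":0,"wy":2,"wz":0},{"tx":92,"ty":0,"tz":-22,"wx":0,"wy":4,"wz":0},{"tx":138,"ty":0,"tz":-33,"wx":0,"wy":7,"wz":0},{"tx":184,"ty":0,"tz":-44,"wx":0,"wy":9,"wz":0},{"tx":230,"ty":0,"tz":-55,"wx":0,"wy":11,"wz":0},{"tx":276,"ty":0,"tz":-66,"wx":0,"wy":13,"wz":0},{"tx":322,"ty":10,"tz":-77,"wx":0,"wy":16,"wz":0},{"tx":368,"ty":20,"tz":-88,"wx":0,"wy":18,"wz":0},{"tx":414,"ty":40,"tz":-99,"wx":0,"wy":20,"wz":0},{"tx":460,"ty":60,"tz":-110,"wx":0,"wy":22,"wz":0},{"tx":506,"ty":80,"tz":-121,"wx":0,"wy":24,"wz":0},{"tx":552,"ty":100,"tz":-132,"wx":-0.6,"wy":27,"wz":-0.6},{"tx":552,"ty":130,"tz":-132,"wx":-0.6,"wy":27,"wz":-0.6},{"tx":552,"ty":150,"tz":-132,"wx":-0.6,"wy":27,"wz":-0.6},{"tx":552,"ty":150,"tz":-132,"wx":-0.6,"wy":27,"wz":-0.6}]}}

```text
t: 32.95
tool_pos: [0.4663, -0.3729, 0.0483]
orientation: [-1.575, -0.0, -2.093]
contact_force: [0.2, 0.0, 0.6]
finger_gap: 0.0741
```

Run:
```python
from h import *
for c in caps("side",arm.capture("side")): print(*c)
go(.4674,-.3744,.0105,-2.09)
```

```text
[ 0.9357 -0.3329] 248 543 [518.8 331.5]
[ 0.7142 -0.4077] 799 631 [459.6 388.7]
t [ 0.8 39.6  0.8] w [ 0.1 -0.1  0. ] q7 0.49 T 33.0
```

Run:
```python
from h import *
a=arm.capture("side"); b=arm.capture("top")
print(blobs(a,85,100,900)); 
cv2.imwrite("pics/q1.png",cv2.resize(a[300:480,220:480],None,fx=3,fy=3)[:,:,::-1])
```

```text
[(array([247.97835498,  23.11255411]), array([241,   0,  13,  45, 231], dtype=int32)), (array([265.28987194,  53.70430733]), array([226,   0,  51,  99, 859], dtype=int32)), (array([76.79530201, 22.17114094]), array([ 41,  15,  74,  15, 298], dtype=int32)), (array([18.75757576, 30.41818182]), array([  0,  26,  41,  10, 165], dtype=int32)), (array([ 10.43225806, 124.72903226]), array([  0, 115,  25,  25, 155], dtype=int32)), (array([ 51.8       , 227.45263158]), array([ 42, 194,  22,  67, 380], dtype=int32)), (array([519.21370968, 332.14112903]), array([474, 273,  85, 110, 248], dtype=int32)), (array([459.61557789, 388.81407035]), array([447, 346,  27,  87, 796], dtype=int32)), (array([360.07692308, 397.69230769]), array([341, 393,  38,  21, 130], dtype=int32)), (array([241.69117647, 416.31617647]), array([231, 401,  27,  31, 136], dtype=int32)), (array([354.69011725, 414.03685092]), array([342, 400,  27,  29, 597], dtype=int32))]
```

View pics/q1.png

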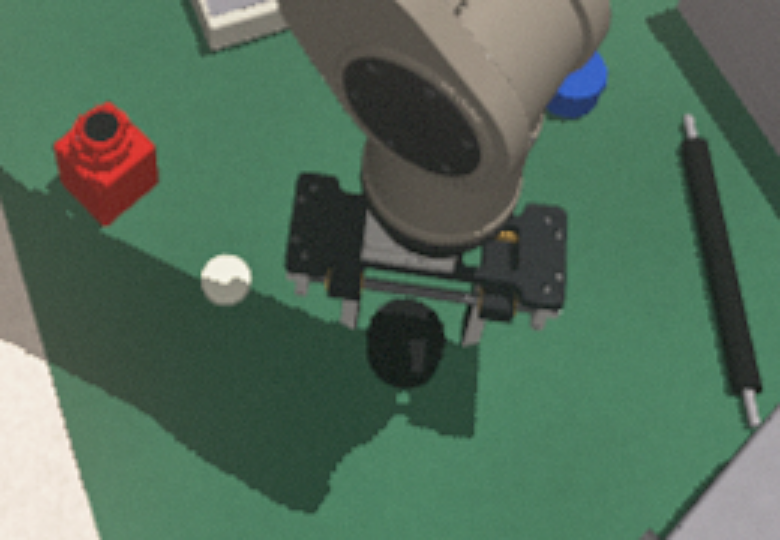

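The picture shows the cap at about (354.7,414), unmoved and between the open fingers. The miss came from the threshold merging with the gripper. I carry on.

>>> {"name": "drive_tool", "arguments": {"rows": [{"tx":0.8,"ty":20,"tz":0.8,"wx":0,"wy":0,"wz":0},{"tx":0.8,"ty":34,"tz":0.8,"wx":0,"wy":0,"wz":0},{"tx":0.8,"ty":39,"tz":0.8,"wx":0,"wy":0,"wz":0},{"tx":0.8,"ty":39,"tz":0.8,"wx":0,"wy":0,"wz":0}]}}

```text
t: 33.5
tool_pos: [0.4689, -0.3746, 0.013]
orientation: [-1.57, 0.0, -2.091]
contact_force: [-0.8, -0.5, -0.2]
finger_gap: 0.0738
```

>>> {"name": "drive_tool", "arguments": {"rows": [{"tx":0,"ty":0,"tz":0,"wx":0,"wy":0,"wz":0},{"tx":0,"ty":0,"tz":0,"wx":0,"wy":0,"wz":0},{"tx":0,"ty":0,"tz":0,"wx":0,"wy":0,"wz":0},{"tx":0,"ty":0,"tz":0,"wx":0,"wy":0,"wz":0},{"tx":0,"ty":0,"tz":0,"wx":0,"wy":0,"wz":0}], "fingers": 45, "force": 25}}

```text
t: 34.0
tool_pos: [0.4691, -0.3747, 0.0135]
orientation: [-1.57, 0.0, -2.091]
contact_force: [-0.3, 0.8, 6.6]
finger_gap: 0.0557
```

>>> {"name": "drive_tool", "arguments": {"rows": [{"tx":0,"ty":-50,"tz":0,"wx":0,"wy":0,"wz":0},{"tx":0,"ty":-100,"tz":0,"wx":0,"wy":0,"wz":0},{"tx":0,"ty":-150,"tz":0,"wx":0,"wy":0,"wz":0},{"tx":0,"ty":-195,"tz":0,"wx":0,"wy":0,"wz":0}]}}

```text
t: 34.4
tool_pos: [0.4686, -0.3748, 0.2109]
orientation: [-1.569, 0.0, -2.092]
contact_force: [1.5, 0.2, -0.4]
finger_gap: 0.0554
```

Run:
```python
from h import *
go(.6264,.2668,.165,-1.15)
```

```text
t [-635.1   45.7 -182.4] w [ -0.1 -54.    0. ] q7 0.35 T 34.4
```

>>> {"name": "drive_tool", "arguments": {"rows": [{"tx":-45,"ty":0,"tz":-13,"wx":0,"wy":-4,"wz":0},{"tx":-90,"ty":0,"tz":-26,"wx":0,"wy":-8,"wz":0},{"tx":-135,"ty":0,"tz":-39,"wx":0,"wy":-12,"wz":0},{"tx":-180,"ty":0,"tz":-52,"wx":0,"wy":-16,"wz":0},{"tx":-225,"ty":0,"tz":-65,"wx":0,"wy":-20,"wz":0},{"tx":-270,"ty":0,"tz":-78,"wx":0,"wy":-24,"wz":0},{"tx":-315,"ty":0,"tz":-91,"wx":0,"wy":-28,"wz":0},{"tx":-360,"ty":0,"tz":-104,"wx":0,"wy":-32,"wz":0},{"tx":-405,"ty":0,"tz":-117,"wx":0,"wy":-36,"wz":0},{"tx":-450,"ty":0,"tz":-130,"wx":0,"wy":-40,"wz":0},{"tx":-495,"ty":0,"tz":-143,"wx":0,"wy":-44,"wz":0},{"tx":-540,"ty":0,"tz":-156,"wx":0,"wy":-48,"wz":0},{"tx":-585,"ty":0,"tz":-169,"wx":0,"wy":-51,"wz":0},{"tx":-625,"ty":0,"tz":-180,"wx":0,"wy":-54,"wz":0},{"tx":-635,"ty":20,"tz":-182,"wx":0,"wy":-54,"wz":0},{"tx":-635,"ty":45,"tz":-182,"wx":0,"wy":-54,"wz":0},{"tx":-635,"ty":45,"tz":-182,"wx":0,"wy":-54,"wz":0},{"tx":-635,"ty":45,"tz":-182,"wx":0,"wy":-54,"wz":0}]}}

```text
t: 36.2
tool_pos: [0.6268, 0.266, 0.1661]
orientation: [-1.57, -0.001, -1.15]
contact_force: [-0.4, 0.0, -0.1]
finger_gap: 0.0553
```

Run:
```python
from h import *
go(.6264,.2668,.139,-1.15)
```

```text
t [-0.9 27.1  0. ] w [-0.   0.   0.1] q7 0.11 T 36.2
```

>>> {"name": "drive_tool", "arguments": {"rows": [{"tx":-0.5,"ty":15,"tz":0,"wx":0,"wy":0,"wz":0},{"tx":-0.5,"ty":22,"tz":0,"wx":0,"wy":0,"wz":0},{"tx":-0.5,"ty":26,"tz":0,"wx":0,"wy":0,"wz":0},{"tx":-0.5,"ty":27,"tz":0,"wx":0,"wy":0,"wz":0},{"tx":-0.5,"ty":27,"tz":0,"wx":0,"wy":0,"wz":0}]}}

```text
t: 36.7
tool_pos: [0.6265, 0.2664, 0.1391]
orientation: [-1.57, -0.001, -1.15]
contact_force: [-1.2, 0.9, 0.0]
finger_gap: 0.0552
```

>>> {"name": "drive_tool", "arguments": {"rows": [{"tx":0,"ty":1,"tz":0,"wx":0,"wy":0,"wz":0},{"tx":0,"ty":1.5,"tz":0,"wx":0,"wy":0,"wz":0},{"tx":0,"ty":1.5,"tz":0,"wx":0,"wy":0,"wz":0}]}}

```text
t: 37.0
tool_pos: [0.6265, 0.2666, 0.1378]
orientation: [-1.57, -0.001, -1.15]
contact_force: [-1.5, 0.9, 0.3]
finger_gap: 0.0551
```

>>> {"name": "drive_tool", "arguments": {"rows": [{"tx":0,"ty":1,"tz":0,"wx":0,"wy":0,"wz":0},{"tx":0,"ty":1.5,"tz":0,"wx":0,"wy":0,"wz":0},{"tx":0,"ty":1.5,"tz":0,"wx":0,"wy":0,"wz":0}]}}

```text
t: 37.3
tool_pos: [0.6265, 0.2667, 0.1368]
orientation: [-1.57, -0.001, -1.15]
contact_force: [-4.1, 0.1, 8.3]
finger_gap: 0.0556
```

>>> {"name": "drive_tool", "arguments": {"rows": [{"tx":0,"ty":0.6,"tz":-0.3,"wx":0,"wy":-6,"wz":0},{"tx":0,"ty":0.3,"tz":-0.3,"wx":0,"wy":-12,"wz":0},{"tx":0,"ty":0.3,"tz":-0.3,"wx":0,"wy":-12,"wz":0}]}}

```text
t: 37.6
tool_pos: [0.6267, 0.2669, 0.1373]
orientation: [-1.569, -0.001, -0.936]
contact_force: [-1.9, 0.8, 7.1]
finger_gap: 0.0554
```

>>> {"name": "drive_tool", "arguments": {"rows": [{"tx":0,"ty":0.6,"tz":0,"wx":0,"wy":-6,"wz":0},{"tx":0,"ty":0.3,"tz":0,"wx":0,"wy":-12,"wz":0},{"tx":0,"ty":0.3,"tz":0,"wx":0,"wy":-12,"wz":0}]}}

```text
t: 37.9
tool_pos: [0.6271, 0.2672, 0.1376]
orientation: [-1.568, -0.001, -0.725]
contact_force: [-1.6, 1.6, 5.9]
finger_gap: 0.0554
```

>>> {"name": "drive_tool", "arguments": {"rows": [{"tx":0,"ty":0.6,"tz":-0.3,"wx":0,"wy":-6,"wz":0},{"tx":0,"ty":0.3,"tz":-0.3,"wx":0,"wy":-12,"wz":0},{"tx":0,"ty":0.3,"tz":-0.3,"wx":0,"wy":-12,"wz":0}]}}

```text
t: 38.2
tool_pos: [0.6267, 0.2666, 0.1371]
orientation: [-1.569, -0.002, -0.516]
contact_force: [-1.9, -0.1, 0.1]
finger_gap: 0.0554
```

Force vanished, so it is over the gap. I press now.

>>> {"name": "drive_tool", "arguments": {"rows": [{"tx":0,"ty":1.5,"tz":0,"wx":0,"wy":0,"wz":0},{"tx":0,"ty":3,"tz":0,"wx":0,"wy":0,"wz":0},{"tx":0,"ty":3,"tz":0,"wx":0,"wy":0,"wz":0}]}}

```text
t: 38.5
tool_pos: [0.6265, 0.2665, 0.1337]
orientation: [-1.569, -0.001, -0.518]
contact_force: [-1.7, 0.7, 0.2]
finger_gap: 0.0557
```

>>> {"name": "drive_tool", "arguments": {"rows": [{"tx":0,"ty":1,"tz":0,"wx":0,"wy":0,"wz":0},{"tx":0,"ty":2,"tz":0,"wx":0,"wy":0,"wz":0},{"tx":0,"ty":2,"tz":0,"wx":0,"wy":0,"wz":0}]}}

```text
t: 38.8
tool_pos: [0.6264, 0.2666, 0.1314]
orientation: [-1.569, -0.001, -0.519]
contact_force: [-2.7, 0.0, -0.1]
finger_gap: 0.0555
```

>>> {"name": "drive_tool", "arguments": {"rows": [{"tx":0,"ty":1,"tz":0,"wx":0,"wy":0,"wz":0},{"tx":0,"ty":2,"tz":0,"wx":0,"wy":0,"wz":0},{"tx":0,"ty":2,"tz":0,"wx":0,"wy":0,"wz":0}]}}

```text
t: 39.1
tool_pos: [0.6269, 0.2666, 0.1306]
orientation: [-1.568, -0.002, -0.519]
contact_force: [-5.2, -1.2, 13.0]
finger_gap: 0.0553
```

In the gap (0.131 as predicted). Forward now.

>>> {"name": "drive_tool", "arguments": {"rows": [{"tx":0,"ty":0.5,"tz":0,"wx":0,"wy":8,"wz":0},{"tx":0,"ty":0.9,"tz":0,"wx":0,"wy":16,"wz":0},{"tx":0,"ty":1.3,"tz":0,"wx":0,"wy":24,"wz":0},{"tx":0,"ty":1.7,"tz":0,"wx":0,"wy":32,"wz":0},{"tx":0,"ty":2.1,"tz":0,"wx":0,"wy":40,"wz":0},{"tx":0,"ty":2.5,"tz":0,"wx":0,"wy":48,"wz":0},{"tx":0,"ty":2.9,"tz":0,"wx":0,"wy":56,"wz":0},{"tx":0,"ty":3.3,"tz":0,"wx":0,"wy":64,"wz":0},{"tx":0,"ty":3.7,"tz":0,"wx":0,"wy":72,"wz":0},{"tx":0,"ty":3.7,"tz":0,"wx":0,"wy":72,"wz":0}]}}

```text
t: 40.1
tool_pos: [0.6273, 0.2669, 0.1274]
orientation: [-1.567, 0.002, -1.781]
contact_force: [-1.1, 1.6, 6.3]
finger_gap: 0.0556
```

>>> {"name": "drive_tool", "arguments": {"rows": [{"tx":0,"ty":0.5,"tz":0,"wx":0,"wy":7,"wz":0},{"tx":0,"ty":0.8,"tz":0,"wx":0,"wy":14,"wz":0},{"tx":0,"ty":1.1,"tz":0,"wx":0,"wy":20,"wz":0},{"tx":0,"ty":1.1,"tz":0,"wx":0,"wy":20,"wz":0}]}}

```text
t: 40.5
tool_pos: [0.6268, 0.268, 0.1266]
orientation: [-1.569, 0.004, -2.133]
contact_force: [-5.6, 4.7, 5.8]
finger_gap: 0.0556
```

Run:
```python
from h import *
s=arm.state();print(s["torque"],s["contact_force"],s["qpos"][6])
```

```text
[0.98163279 1.6631226  0.19954405] [-5.57202872  4.69982019  5.8149696 ] -0.7190620642980629
```

>>> {"name": "drive_tool", "arguments": {"rows": [{"tx":0,"ty":0.4,"tz":0,"wx":0,"wy":7,"wz":0},{"tx":0,"ty":0.6,"tz":0,"wx":0,"wy":12,"wz":0},{"tx":0,"ty":0.6,"tz":0,"wx":0,"wy":12,"wz":0}]}}

```text
t: 40.8
tool_pos: [0.6273, 0.2686, 0.1265]
orientation: [-1.57, 0.005, -2.345]
contact_force: [-1.3, 1.5, 5.1]
finger_gap: 0.0553
```

Run:
```python
from h import *
s=arm.state();print(s["torque"],s["contact_force"],s["qpos"][6])
```

```text
[0.2974128  0.42587537 0.50759399] [-1.32065319  1.49557486  5.09399714] -0.8993219207527658
```

>>> {"name": "drive_tool", "arguments": {"rows": [{"tx":0,"ty":0.3,"tz":0,"wx":0,"wy":6,"wz":0},{"tx":0,"ty":0.4,"tz":0,"wx":0,"wy":14,"wz":0},{"tx":0,"ty":0.4,"tz":0,"wx":0,"wy":14,"wz":0}]}}

```text
t: 41.1
tool_pos: [0.6281, 0.2689, 0.1266]
orientation: [-1.57, 0.007, -2.592]
contact_force: [0.9, -0.9, 5.9]
finger_gap: 0.0551
```

Run:
```python
from h import *
s=arm.state();print(s["torque"],s["contact_force"],s["qpos"][6])
```

```text
[ 0.07380827 -0.17051823  0.39605357] [ 0.85001677 -0.86825916  5.93491329] -1.1084091632695146
```

>>> {"name": "drive_tool", "arguments": {"rows": [{"tx":0,"ty":0,"tz":0,"wx":0,"wy":-3,"wz":0},{"tx":0,"ty":0,"tz":0,"wx":0,"wy":-3,"wz":0},{"tx":0,"ty":0,"tz":0,"wx":0,"wy":-3,"wz":0},{"tx":0,"ty":0,"tz":0,"wx":0,"wy":-3,"wz":0}], "fingers": 74}}

```text
t: 41.5
tool_pos: [0.6281, 0.2687, 0.1265]
orientation: [-1.57, 0.006, -2.541]
contact_force: [0.4, -0.8, 0.8]
finger_gap: 0.0737
```

>>> {"name": "drive_tool", "arguments": {"rows": [{"tx":0,"ty":-30,"tz":0,"wx":0,"wy":0,"wz":0},{"tx":0,"ty":-70,"tz":0,"wx":0,"wy":0,"wz":0},{"tx":0,"ty":-80,"tz":0,"wx":0,"wy":0,"wz":0}]}}

```text
t: 41.8
tool_pos: [0.6292, 0.2685, 0.2105]
orientation: [-1.569, 0.011, -2.542]
contact_force: [0.5, 0.0, 0.3]
finger_gap: 0.0737
```

Run:
```python
from h import *
im=arm.capture("side")
for c,s in blobs(im,85,250,900):
    g=back("side",c,.131)
    if not .6<g[0]<.65: continue
    f=least_squares(lambda p:hullc("side",*p,.1135)[0]-c,g[:2]); print("jarcap",c.round(1),s[4],hullc("side",*f.x,.1135)[1],f.x.round(4))
cv2.imwrite("pics/d1.png",cv2.resize(im[160:310,240:390],None,fx=4,fy=4,interpolation=cv2.INTER_CUBIC)[:,:,::-1])
print(proj("side",[[.4768,.1288,.074],[.4768,.1288,.042]]))
go(.4778,.128,.13,-1.57)
```

```text
jarcap [314.6 177.2] 332 361.21740203443915 [0.6253 0.2661]
jarcap [326.4 198.3] 367 393.69487752136774 [0.6231 0.1716]
jarcap [339.3 221.5] 403 431.33201860287227 [0.6206 0.0767]
jarcap [353.3 246.9] 441 475.07718752278015 [ 0.618  -0.0181]
[[282.44715663 236.78360382]
 [282.84253875 244.48100716]]
t [205.2  78.1  30.5] w [ -0.4 -55.6  -0.5] q7 -1.11 T 41.9
```

View pics/d1.png

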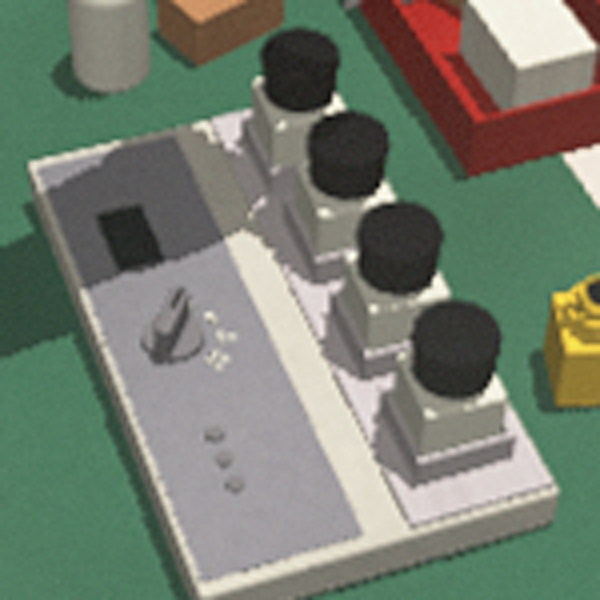

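All four caps sit level, and each was turned home against its stop. The dial is still at one dot. I go to it now.

Run:
```python
from h import *
go(.4777,.1283,.10,-2.268)
```

```text
t [205.5 108.1  30.1] w [ -0.2 -15.7  -0.6] q7 -1.11 T 41.9
```

>>> {"name": "drive_tool", "arguments": {"rows": [{"tx":45,"ty":0,"tz":7,"wx":0,"wy":-4,"wz":0},{"tx":90,"ty":0,"tz":14,"wx":0,"wy":-8,"wz":0},{"tx":135,"ty":0,"tz":20,"wx":0,"wy":-12,"wz":0},{"tx":180,"ty":20,"tz":27,"wx":-0.2,"wy":-16,"wz":-0.6},{"tx":205,"ty":50,"tz":30,"wx":-0.2,"wy":-16,"wz":-0.6},{"tx":205,"ty":90,"tz":30,"wx":-0.2,"wy":-16,"wz":-0.6},{"tx":205,"ty":108,"tz":30,"wx":-0.2,"wy":-16,"wz":-0.6},{"tx":205,"ty":108,"tz":30,"wx":-0.2,"wy":-16,"wz":-0.6}], "fingers": 34}}

```text
t: 42.65
tool_pos: [0.4761, 0.1278, 0.0977]
orientation: [-1.572, -0.004, -2.262]
contact_force: [-0.0, 0.1, 0.3]
finger_gap: 0.0339
```

Run:
```python
from h import *
go(.4777,.1283,.052,-2.268)
im=arm.capture("side")
cv2.imwrite("pics/d2.png",cv2.resize(im[170:290,220:350],None,fx=4,fy=4,interpolation=cv2.INTER_CUBIC)[:,:,::-1])
```

```text
t [-1.6 45.6  1. ] w [0.1 0.3 0.2] q7 -0.73 T 42.6
```

View pics/d2.png

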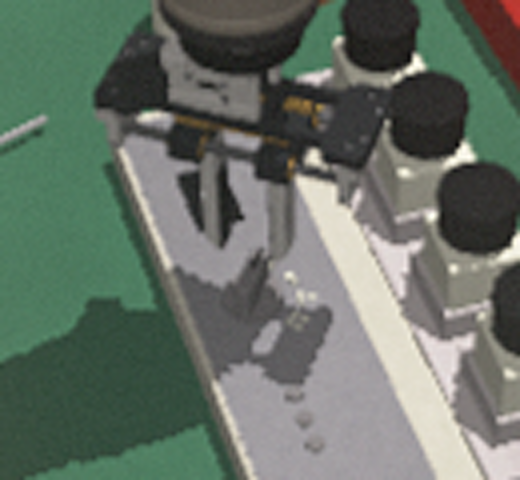

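The fingers straddle the grey bar (tips at about (215,245) and (280,255) in the crop, bar top about (250,270)). I descend and grip.

>>> {"name": "drive_tool", "arguments": {"rows": [{"tx":-1.5,"ty":20,"tz":1,"wx":0,"wy":0,"wz":0},{"tx":-1.5,"ty":35,"tz":1,"wx":0,"wy":0,"wz":0},{"tx":-1.5,"ty":43,"tz":1,"wx":0,"wy":0,"wz":0},{"tx":-1.5,"ty":45,"tz":1,"wx":0,"wy":0,"wz":0},{"tx":-1.5,"ty":45,"tz":1,"wx":0,"wy":0,"wz":0}]}}

```text
t: 43.2
tool_pos: [0.4789, 0.1283, 0.0544]
orientation: [-1.571, -0.003, -2.263]
contact_force: [-0.7, -0.5, -0.3]
finger_gap: 0.0336
```

>>> {"name": "drive_tool", "arguments": {"rows": [{"tx":0,"ty":0,"tz":0,"wx":0,"wy":0,"wz":0},{"tx":0,"ty":0,"tz":0,"wx":0,"wy":0,"wz":0},{"tx":0,"ty":0,"tz":0,"wx":0,"wy":0,"wz":0},{"tx":0,"ty":0,"tz":0,"wx":0,"wy":0,"wz":0},{"tx":0,"ty":0,"tz":0,"wx":0,"wy":0,"wz":0}], "fingers": 6, "force": 20}}

```text
t: 43.7
tool_pos: [0.4777, 0.1297, 0.0546]
orientation: [-1.575, -0.003, -2.262]
contact_force: [-10.9, 7.1, 13.9]
finger_gap: 0.0117
```

>>> {"name": "drive_tool", "arguments": {"rows": [{"tx":0,"ty":0,"tz":-1,"wx":0,"wy":6,"wz":0},{"tx":0,"ty":0,"tz":-1,"wx":0,"wy":13,"wz":0},{"tx":0,"ty":0,"tz":-1,"wx":0,"wy":20,"wz":0},{"tx":0,"ty":0,"tz":-1,"wx":0,"wy":27,"wz":0},{"tx":0,"ty":0,"tz":-1,"wx":0,"wy":34,"wz":0},{"tx":0,"ty":0,"tz":-1,"wx":0,"wy":41,"wz":0},{"tx":0,"ty":0,"tz":-1,"wx":0,"wy":48,"wz":0},{"tx":0,"ty":0,"tz":-1,"wx":0,"wy":55,"wz":0},{"tx":0,"ty":0,"tz":-1,"wx":0,"wy":62,"wz":0},{"tx":0,"ty":0,"tz":-1,"wx":0,"wy":69,"wz":0},{"tx":0,"ty":0,"tz":-1,"wx":0,"wy":69,"wz":0},{"tx":0,"ty":0,"tz":-1,"wx":0,"wy":69,"wz":0}]}}

```text
t: 44.9
tool_pos: [0.4779, 0.1283, 0.0548]
orientation: [-1.568, -0.001, 2.815]
contact_force: [7.0, -12.5, -7.6]
finger_gap: 0.0118
```

>>> {"name": "drive_tool", "arguments": {"rows": [{"tx":0,"ty":0,"tz":0,"wx":0,"wy":0,"wz":0},{"tx":0,"ty":0,"tz":0,"wx":0,"wy":0,"wz":0},{"tx":0,"ty":0,"tz":0,"wx":0,"wy":0,"wz":0},{"tx":0,"ty":0,"tz":0,"wx":0,"wy":0,"wz":0}], "fingers": 36}}

```text
t: 45.3
tool_pos: [0.4779, 0.1286, 0.0549]
orientation: [-1.568, -0.001, 2.816]
contact_force: [0.8, -0.5, 0.2]
finger_gap: 0.0353
```

>>> {"name": "drive_tool", "arguments": {"rows": [{"tx":0,"ty":-20,"tz":0,"wx":0,"wy":0,"wz":0},{"tx":0,"ty":-60,"tz":0,"wx":0,"wy":0,"wz":0},{"tx":0,"ty":-110,"tz":0,"wx":0,"wy":0,"wz":0},{"tx":0,"ty":-160,"tz":0,"wx":0,"wy":0,"wz":0},{"tx":0,"ty":-200,"tz":0,"wx":0,"wy":0,"wz":0}]}}

```text
t: 45.8
tool_pos: [0.4786, 0.1285, 0.2567]
orientation: [-1.566, -0.0, 2.815]
contact_force: [-1.4, 1.4, 0.9]
finger_gap: 0.0359
```

Run:
```python
from h import *
im=arm.capture("side")
for c,s in blobs(im,85,250,900):
    g=back("side",c,.131)
    if not .6<g[0]<.65: continue
    f=least_squares(lambda p:hullc("side",*p,.1135)[0]-c,g[:2]); print("jarcap",c.round(1),s[4],f.x.round(4))
p=-.0266
for q in(0,.6,1.2,1.8):
    e=np.array([.476,.129,.074])+.021*np.array([np.cos(.9-q+p),np.sin(.9-q+p),0]); print(q,((proj("side",e)[0]-[240,180])*6).round())
cv2.imwrite("pics/d3.png",cv2.resize(im[180:280,240:370],None,fx=6,fy=6,interpolation=cv2.INTER_CUBIC)[:,:,::-1])
go(.35,.55,.28,-1.0)
```

```text
jarcap [314.5 177.2] 333 [0.6252 0.2662]
jarcap [326.4 198.3] 364 [0.6232 0.1715]
jarcap [339.3 221.5] 401 [0.6206 0.0766]
jarcap [353.3 246.9] 440 [ 0.618  -0.0182]
0 [269. 309.]
0.6 [290. 321.]
1.2 [299. 340.]
1.8 [291. 359.]
t [ 261.4  -17.4 -357.1] w [-1.000e-01 -1.416e+02 -3.000e-01] q7 -2.02 T 45.9
```

View pics/d3.png

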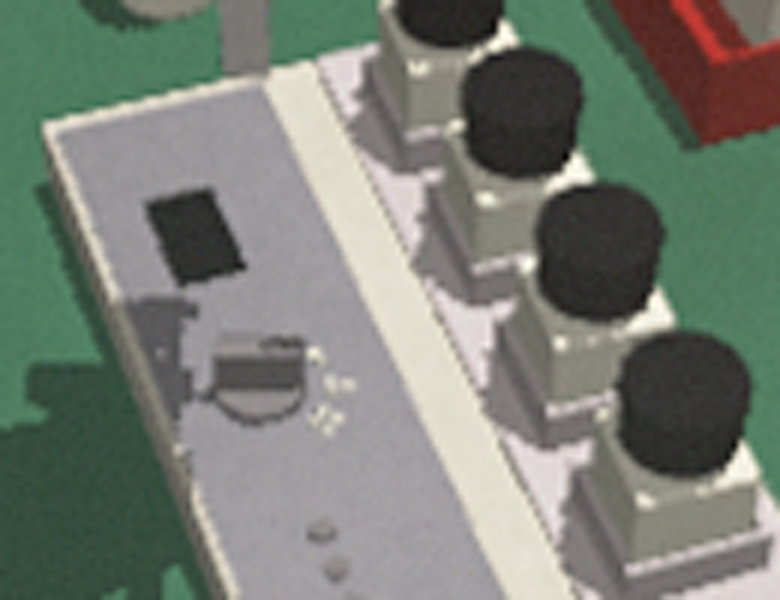

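```bash
python3 -c "
from bench import arm
s=arm.state();print(s['t'],s['contact_force']);print(arm.finish_job())"
```

```text
45.85 [ 4.49887433 -2.51577944  6.48743064]
the job is handed in; nothing more can be done
None
```

I capped all four jars with the four black caps, then turned the dial from one dot to three dots and handed the job in at about 46 s.

**Caps:** Three caps were backed off until they dropped into the thread gap. The second of these first overshot a gap and was backed on to the next one. The fourth, on the second jar from the right, fell straight into a gap when set down, so I only turned it back gently until resistance rose. Each cap was then turned forward 4.3–5.3 mm down, until the turning torque rose to 0.4–0.7 N m and the cap slipped in the grip. In the last side view, the positions fitted to the caps at the home height all lie about 1 mm from the measured jar centres, the same offset for each.

**Dial:** The bar ended at the yaw that goes with joint value 1.2. In the last picture its pointing end is about 6 px of the 6x crop (about 1 camera pixel) from the predicted three-dot position.

**Checks that disagreed:**
- One cap detection dropped out because the cap merged with the gripper in the image. A picture showed the cap unmoved.
- My rough outline of the shaker's top disagreed with the jar positions by 10 mm. I trusted the jars, on which both cameras agreed to about 1 mm.
- The last force reading, with the gripper raised and away from everything, was about 8 N instead of the usual 1–2 N. I put that down to the arm still settling and did not check it further.
- I did not take a final picture of the things to be left alone. No unexpected contact force appeared during the moves.

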